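# Listen to the grinding spindle's bearing

## Task

Check the grinding spindle's bearing by ear: take the flat-bladed listening rod from its wooden stand, put its blade under the tab of the spindle housing's hinged cover and lever the cover up and over past upright so that it stays open (blade only, keep gripper and arm off the cover). Then stand the rod upright, blade down, on the centre of the small sprung plunger under the cover and press it gently about half-way down its travel. Finish while holding it there, still gripping the rod and pressing, and do not disturb the jar, the stone blank or the spare wheel.

Things in the scene. Friction and masses are not known exactly. Their poses are not given: they have to be found in the camera images.
- housing: Grey spindle bearing housing, fixed: block 80 x 80 mm on a 140 (x) x 100 (y) x 12 mm foot, rim at height 90 mm; origin under its centre on the table. Its -x side is the front, with the cover's tab; the hinge is along its +x rim. The spindle runs along its y at height 42 mm, with a 72 mm grinding wheel ending at y = +121 mm and a 56 mm pulley ending at y = -80 mm.
- cover (a joint): Angle (rad) of the plain steel cover on the housing: 0 closed flat, 1.57 upright, 2.0 fully open at its stop. Starts shut or a few degrees ajar. The hinge, along the housing's y, is stiff (about 0.05 N m), so the cover stays where it is left. Cover 83 x 80 x 4 mm, 80 g, with a tab at its front.
- cover_tab (a point): Middle of the front end of the cover's tab, on its underside, 100 mm from the hinge; height 90 mm when shut; moves with the cover. The tab is 30 mm wide (y), 4 mm thick and sticks out 19 mm from the housing's front face; below it is free space down to the foot (12 mm high, 30 mm out from that face). Axes of the cover: x from tab to hinge, z out of its upper face.
- cover_hinge (a point): Middle of the cover's hinge axis, 41 mm behind (+x of) the housing's centre, at height 90 mm.
- plunger (a joint): How far the plunger is pressed down (m): 0 up, 0.007 at its bottom stop. A spring pushes it up: about 2 N to start it moving, 4.5 N half-way, 7 N at the bottom.
- plunger_top (a point): Centre of the flat top of the plunger, a plain vertical steel pin 18 mm in diameter with a low brass ring round its foot, at the centre of a 62 x 62 mm, 20 mm deep recess in the housing's top. Height 85 mm when up (5 mm below the rim); moves with the plunger. Hidden until the cover is open.
- stand: Wooden stand block 90 x 90 x 55 mm, fixed, origin under its centre. A vertical square socket 13 mm wide and 45 mm deep in its top centre holds the rod, blade down.
- rod_grip (a point): Centre of the listening rod's handle, 122.5 mm above its tip along the rod's z (tip to handle). The rod, 160 mm long, 120 g, stands upright in the stand, tip 10 mm above the table. From the top: dark wooden square handle 24 x 24 x 75 mm, steel shank 10 x 10 mm, flat blade 26 mm long, 10 mm wide (along its y), 3 mm thick (x).
- rod_tip (a point): Middle of the end of the rod's blade; axes as for rod_grip.
- rod: The listening rod itself; origin at its tip, axes as for rod_grip.
- jar: Bystander: closed amber jar, 60 mm in diameter, 85 mm tall, origin under its centre.
- blank: Bystander: pale turned stone blank, 52 mm in diameter, 62 mm tall, origin under its centre.
- wheel: Bystander: spare grinding wheel lying flat, 70 mm in diameter, 12 mm thick, with a 16 mm hole; origin under its centre.
Not all that is in view belongs to the job. Of the things that look like the rod, the middle-sized one is meant.

How it is judged:
By the outcome, as a careful person would: the job done as asked, in the order asked, and still so for the second after the job is handed in, while the arm keeps its last pose, push and grip.
It also fails if it takes over 51 s, if anything falls off the work surface, if the arm or the gripper's body presses on something with over 40 N, if the wrist force passes 120 N, or if a joint passes its speed limit or range.

## Robot

A 7-joint arm with a two-finger parallel gripper is mounted at the origin on the work surface. World frame = base frame: x ahead of the robot, y to its left, z up, the work surface at z = 0. Lengths are in m, angles in rad, forces in N, time in s.
With the tool pointing down it reaches from about 0.35 to 0.9 m from the base axis. Payload 8.1 kg.
Tool frame: the origin (TCP) lies between the finger pads; the fingertips stand 8 mm ahead of it and the grasp point (between the pads) lies 11 mm behind it; z points along the fingers, y is the direction in which the jaws open and shut (so a half turn about z gives the same grasp; the last joint's range is limited). The gripper opens to 85 mm and grips with 20 to 120 N. Pads are 22 mm wide; open, the fingers measure 114 mm over their backs; the gripper's body (76 mm by 85 mm) begins 54 mm behind the grasp point. The pads swing forward as they close: fully open they stand 13 mm farther back than shut.
Start: joints at [-1.269, 0.434, 0.025, 1.573, -0.012, 1.134, -0.075], TCP at [0.246, 0.574, 0.239] pointing down, gripper open.
Joint ranges: [-2.62, 2.62], [-0.44, 2.09], [-1.27, 1.32], [0.08, 2.57], [-1.32, 4.46], [0.12, 2], [-2.74, 2.74]. Speed limits (rad/s): [2.22, 2.22, 3.01, 3.01, 3.14, 3.14, 3.14].

## Interface

Orientations are given as a rotation vector (axis times angle).
In Python, from cell import robot gives the robot as it stands. The module is installed in compiled form; this text tells all that it offers.
- The arm moves only by the shell command python3 -m creep 'ROWS' [FORCE]. ROWS is text: rows parted by semicolons, each of 7 numbers parted by spaces: the shift along the tool's x, y, z in m, then the turn, a rotation vector about the tool's x, y, z in rad, then the gripper command: -1 is fully open, 1 is shut, values between are in proportion. A call has 1 to 8 rows; each row shifts and turns the pose as measured when the row begins, along the tool's axes as they then stand; what a row does not reach is not made up. A row lasts 1/10 s, in which the tool goes at most 50 mm and 8.59 degrees, less where a joint would pass 70% of its speed; a pose out of reach is approached as far as the arm can. A call is refused whole if a number of a shift passes 0.05 or a number of a turn 0.15, either way. A call with a gripper value outside its range is refused whole. The fingers move at their own pace and stop on an object; FORCE is the grip in N (left out, the last holds). Time passes only in rows, so rows that do not move let the fingers close. It gives the time, the measured TCP pose, the force and the opening at its end, in the units of the state.
- robot.sense(): the state, without advancing time (a new reading comes with each control period).
- robot.grab_frame(name): name is "scene" or "top"; returns a dict with "image" (480x640x3 uint8, red, green, blue), "intrinsics" (3x3 intrinsics, pixels), "R" (3x3) and "t" (3): a world point X has camera coordinates R X + t. Camera axes: x right, y down, z forward; pixel columns grow to the right and rows downward; lengths in m; the calibration is good to about 2 mm. A picture is of the moment at which its call begins. There is no depth.
- robot.hand_in(): hands the job in, once; it reports no verdict.
The state is a dict: "time_s": time; "joint_pos": joint angles; "joint_velocities": joint speeds; "joint_efforts": joint torques, N m; "eef_pos": TCP position; "eef_rot": TCP orientation; "ft_force": force on the tool from outside, world axes, zero at the start; "moment": the same for the moment, N m; "gripper_width": finger opening in m.
Only numpy, scipy, OpenCV 4.12 (cv2) and the standard library are available. Lean on these libraries where they do the work, as an engineer would, in place of code of your own. Each camera call takes 0.05 s, during which the arm holds its last target.

## Working session

There is one attempt and no reset: what is moved stays moved. The work goes in short steps, Python scripts to look and compute and a shell command to move; the robot and the scene stay as the last step left them, time stands still between calls to the robot, and variables do not carry over. Pictures are saved under pics/ and viewed, and the job is handed in when it is done.

```bash
mkdir -p pics; ls
python3 - <<'E'
from cell import robot
import cv2,numpy as np
s=robot.sense(); print(s)
for n in("scene","top"):
    f=robot.grab_frame(n); cv2.imwrite(f"pics/{n}0.png",f["image"][:,:,::-1]); print(n,f["intrinsics"],f["R"],f["t"])
E
```

```text
pics
{'time_s': 0.0, 'joint_pos': array([-1.2685964 ,  0.43520436,  0.02496448,  1.57411184, -0.01162747,
        1.13402553, -0.07508864]), 'joint_velocities': array([ 0.00013334, -0.00097748,  0.00122986, -0.00197898, -0.00114964,
        0.00097936, -0.00134287]), 'joint_efforts': array([ 1.33279273e-04, -6.70466137e+01,  1.02551099e+00, -3.16212451e+01,
        1.55637029e-02,  1.26631497e-02, -2.31593526e-05]), 'eef_pos': array([0.24598529, 0.57400138, 0.23853174]), 'eef_rot': array([-6.31579997e-01, -3.07723909e+00,  2.49817865e-03]), 'ft_force': array([ 0.85484187, -0.75181196,  0.12097357]), 'moment': array([ 0.01644183, -0.01448094, -0.01132331]), 'gripper_width': 0.08548004350248985}
scene [[604.01497144   0.         325.92608262]
 [  0.         604.01497144 240.96817694]
 [  0.           0.           1.        ]] [[-0.8457195   0.53353448  0.00997484]
 [ 0.36398024  0.59042233 -0.72036092]
 [-0.39022676 -0.60559263 -0.69352768]] [ 0.53387052 -0.1375562   1.18896313]
top [[438.06163053   0.         315.24646099]
 [  0.         438.06163053 235.58246762]
 [  0.           0.           1.        ]] [[-0.0205916  -0.99978269  0.0032506 ]
 [-0.99295353  0.02007122 -0.11679223]
 [ 0.11670161 -0.00563263 -0.99315105]] [-0.01942868  0.62279111  0.75509294]
```

View pics/scene0.png

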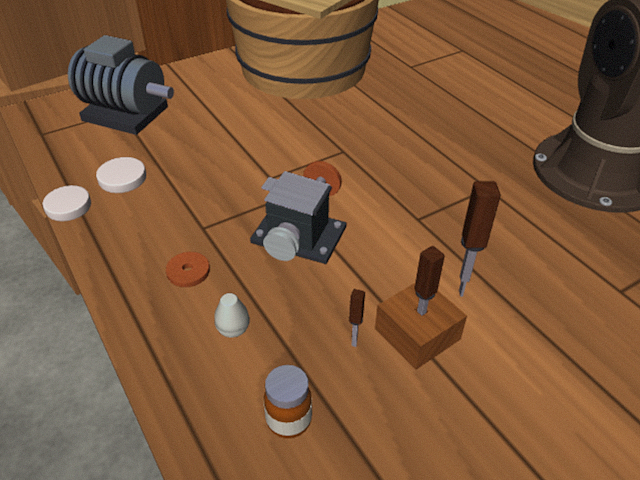

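View pics/top0.png

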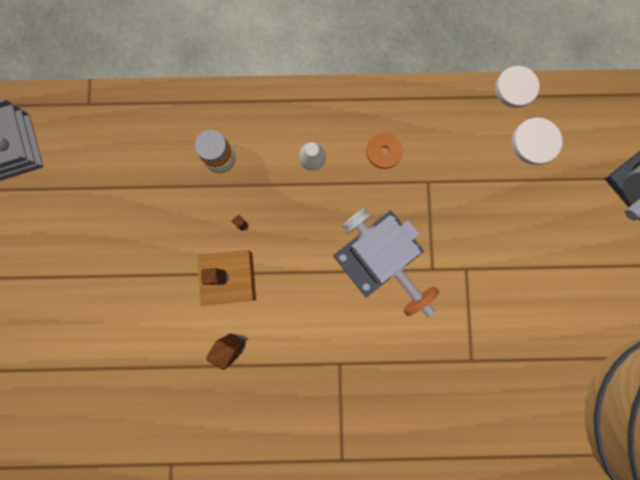

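Candidates for the rod (scene px / top px): small one (356,310)/(240,222); middle one in the wooden stand (429,275)/(213,277); large one (480,220)/(225,350). By the description it's the middle one, which is in the stand. Next is a close crop.

```bash
cat > h.py <<'E'
import numpy as np,cv2
from scipy.spatial.transform import Rotation as Ro
def ray(f,p):
    K,R,t=f["intrinsics"],f["R"],f["t"]
    d=R.T@np.linalg.inv(K)@np.array([p[0],p[1],1.]); return -R.T@t,d/np.linalg.norm(d)
def plane(f,p,z):
    c,d=ray(f,p); return c+d*(z-c[2])/d[2]
def proj(f,X):
    q=f["K"] if "K" in f else f["intrinsics"]; v=q@(f["R"]@np.asarray(X,float)+f["t"]); return v[:2]/v[2]
def two(f,p,g,q):
    A=[];b=[]
    c1,d1=ray(f,p);c2,d2=ray(g,q)
    P=[np.eye(3)-np.outer(d,d) for d in(d1,d2)]
    X=np.linalg.solve(P[0]+P[1],P[0]@c1+P[1]@c2)
    return X,np.linalg.norm(np.cross(X-c1,d1)),np.linalg.norm(np.cross(X-c2,d2))
def crop(im,x,y,w,h,s,fn):
    c=cv2.resize(im[y:y+h,x:x+w,::-1],None,fx=s,fy=s,interpolation=cv2.INTER_CUBIC); cv2.imwrite(fn,c)
def save(o,fn): 
    import pickle; pickle.dump(o,open(fn,'wb'))
E
python3 - <<'E'
from cell import robot
from h import *
T=robot.grab_frame("top");S=robot.grab_frame("scene");save((T,S),"f0.pkl")
a=T["image"];b=S["image"]
crop(a,180,200,80,80*1,5,"pics/c1.png")
def g(im,x,y,w,h,s):return cv2.resize(im[y:y+h,x:x+w,::-1],None,fx=s,fy=s,interpolation=cv2.INTER_CUBIC)
cv2.imwrite("pics/c1.png",np.hstack([g(a,190,240,80,75,5),g(b,365,240,106,125,3)[:375,:318]]))
cv2.imwrite("pics/c2.png",g(a,325,200,125,120,5)); cv2.imwrite("pics/c3.png",g(b,240,150,120,120,5))
E
```

```text
(no output)
```

View pics/c1.png

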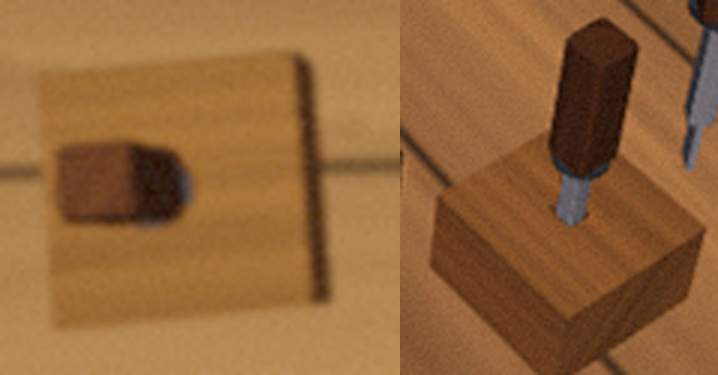

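View pics/c2.png

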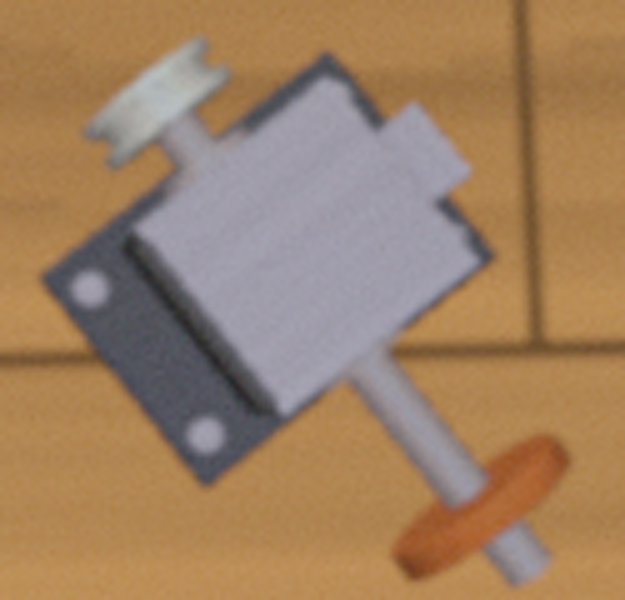

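View pics/c3.png

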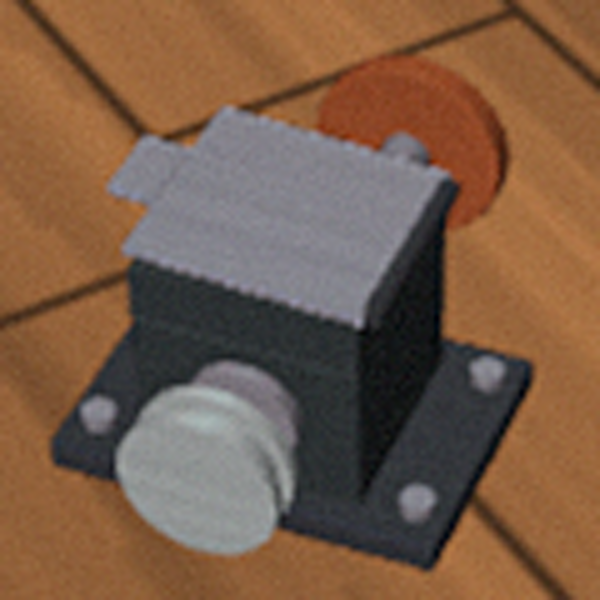

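Run:
```python
import pickle;from h import *
T,S=pickle.load(open("f0.pkl","rb"))
def P(L,o,z,s=5.,f=T):
    return np.array([plane(f,(o[0]+(x+.5)/s-.5,o[1]+(y+.5)/s-.5),z) for x,y in L])
def rep(n,A):
    print(n,A[:,:2].round(4).tolist(),"c",A.mean(0).round(4),"sides",np.linalg.norm(A-np.roll(A,-1,0),axis=1).round(4),"ang",[round(float(np.degrees(np.arctan2(*(v[[1,0]])))),1) for v in np.roll(A,-1,0)-A])
rep("foot",P([(43,275),(207,487),(493,257),(327,55)],(325,200),.012))
rep("cover",P([(133,237),(280,415),(482,258),(328,80)],(325,200),.094))
rep("tab",P([(378,128),(412,102),(470,168),(436,198)],(325,200),.094))
rep("stand",P([(40,70),(295,52),(315,300),(55,327)],(190,240),.055))
rep("handle",P([(58,150),(130,142),(132,220),(62,222)],(190,240),.170))
# two-view
c=lambda L,o,s:(o[0]+(L[0]+.5)/s-.5,o[1]+(L[1]+.5)/s-.5)
for n,a,b in [("handle top",(96,183),(602,38)),]:
    print(n,two(T,c(a,(190,240),5.),S,(365+(b[0]-400)/3,240+b[1]/3)))
# tab corners: tip end corners
print(two(T,c((412,102),(325,200),5.),S,c((107,188),(240,150),5.)))
print(two(T,c((470,168),(325,200),5.),S,c((147,136),(240,150),5.)))
# cover corners hinge & front
print(two(T,c((328,80),(325,200),5.),S,c((123,250),(240,150),5.)))
print(two(T,c((482,258),(325,200),5.),S,c((227,105),(240,150),5.)))
print(two(T,c((133,237),(325,200),5.),S,c((362,325),(240,150),5.)))
print(two(T,c((280,415),(325,200),5.),S,c((458,183),(240,150),5.)))
# foot corners in scene
print(P([(53,450),(432,567),(532,360)],(240,150),.012,f=S))
# stand top corners in scene: crop
rep("standS",np.array([plane(S,(365+(x-400)/3,240+y/3),.055) for x,y in[(440,197),(550,130),(705,230),(568,320)]]))
print("handle at .17 S",plane(S,(365+202/3,240+38/3),.170))
```

```text
foot [[0.589, -0.0648], [0.5099, -0.123], [0.5923, -0.2321], [0.6695, -0.1735]] c [ 0.5902 -0.1484  0.012 ] sides [0.0982 0.1367 0.097  0.1353] ang [-143.7, -53.0, 37.2, 126.5]
cover [[0.5951, -0.0915], [0.535, -0.1383], [0.5857, -0.2078], [0.6469, -0.1588]] c [ 0.5907 -0.1491  0.094 ] sides [0.0762 0.086  0.0784 0.0849] ang [-142.1, -53.9, 38.7, 127.6]
tab [[0.6302, -0.1749], [0.6388, -0.1868], [0.616, -0.2052], [0.6061, -0.1933]] c [ 0.6228 -0.1901  0.094 ] sides [0.0146 0.0293 0.0155 0.0303] ang [-54.0, -141.0, 129.8, 37.4]
stand [[0.5924, 0.175], [0.597, 0.0856], [0.5105, 0.0789], [0.5031, 0.1689]] c [0.5508 0.1271 0.055 ] sides [0.0896 0.0867 0.0903 0.0895] ang [-87.1, -175.6, 94.7, 3.9]
handle [[0.5591, 0.1391], [0.5611, 0.1177], [0.538, 0.117], [0.5378, 0.1377]] c [0.549  0.1278 0.17  ] sides [0.0214 0.0231 0.0207 0.0213] ang [-84.8, -178.2, 90.5, 3.7]
handle top (array([0.54987231, 0.12704473, 0.17004336]), np.float64(0.0009711629895645122), np.float64(0.0009711629895644817))
(array([ 0.63872878, -0.18604686,  0.10037255]), np.float64(0.001086193368909162), np.float64(0.00108
[... 255 characters left out ...]
(array([ 0.58471939, -0.20580963,  0.10028899]), np.float64(0.0006248977075359094), np.float64(0.0006248977075361297))
(array([ 0.59704004, -0.09298098,  0.09153476]), np.float64(0.0021480939449041313), np.float64(0.0021480939449040493))
(array([ 0.53485196, -0.1385415 ,  0.09172271]), np.float64(0.00020427377734518102), np.float64(0.00020427377734526922))
[[ 0.67434034 -0.17201287  0.012     ]
 [ 0.59458047 -0.05814342  0.012     ]
 [ 0.5111056  -0.12485824  0.012     ]]
standS [[0.5986, 0.0878], [0.5271, 0.0815], [0.5045, 0.1697], [0.5918, 0.1763]] c [0.5555 0.1288 0.055 ] sides [0.0718 0.0911 0.0875 0.0888] ang [-175.0, 104.4, 4.3, -85.6]
handle at .17 S [0.55067535 0.12648797 0.17      ]
```

```bash
cat > kin.py <<'E'
import numpy as np
from scipy.spatial.transform import Rotation as Ro
def dh(al,a,d,th):
    ca,sa,c,s=np.cos(al),np.sin(al),np.cos(th),np.sin(th)
    return np.array([[c,-s,0,a],[s*ca,c*ca,-sa,-d*sa],[s*sa,c*sa,ca,d*ca],[0,0,0,1.]])
H=np.pi/2
def fk(q,tool=0):
    T=np.eye(4)
    for al,a,d,th in zip([0,-H,H,H,H,H,-H],[0,0,0,.0525,.0775,0,.076],[.267,0,.293,0,.3425,0,.097+tool],q): T=T@dh(al,a,d,th)
    return T
E
python3 - <<'E'
from kin import *; from cell import robot
s=robot.sense();q=s["joint_pos"];T=fk(q)
print(T.round(4)); print(np.hypot(*T[:2,3]),np.hypot(*s["eef_pos"][:2]))
print(Ro.from_rotvec(s["eef_rot"]).as_matrix().round(4)); p=s["eef_pos"];print("az",np.arctan2(p[1],p[0]),np.arctan2(T[1,3],T[0,3]))
E
```

```text
[[ 3.938e-01 -9.192e-01  1.600e-03  1.873e-01]
 [-9.192e-01 -3.938e-01 -4.700e-03 -5.606e-01]
 [ 4.900e-03  4.000e-04 -1.000e+00  3.410e-01]
 [ 0.000e+00  0.000e+00  0.000e+00  1.000e+00]]
0.5910153943325881 0.624738250628522
[[-9.192e-01  3.939e-01 -3.000e-04]
 [ 3.939e-01  9.192e-01 -9.000e-04]
 [-1.000e-04 -9.000e-04 -1.000e+00]]
az 1.1659637506237928 -1.248375087371883
```

```bash
python3 - <<'E'
import pickle;from h import *
T,S=pickle.load(open("f0.pkl","rb"))
print("big top",two(T,(222,353),S,(486,184)))
print("small top",two(T,(238,220),S,(358,292)))
print("jar top",two(T,(211,143),S,(287,381)))
print("blank",two(T,(311,149),S,(228,296)))
E
python3 -m creep '0 0 0 0 0 0.15 -1;0 0 0 0 0 0.15 -1'
python3 - <<'E'
from cell import robot
s=robot.sense();print(s["joint_pos"].round(3),s["eef_pos"],s["eef_rot"],s["time_s"])
E
```

```text
big top (array([0.44405898, 0.09786519, 0.21891361]), np.float64(0.0004943790192042817), np.float64(0.000494379019204292))
small top (array([0.64120037, 0.09365844, 0.11573707]), np.float64(0.00014515699871233648), np.float64(0.00014515699871228642))
jar top (array([0.78109783, 0.1458755 , 0.0866281 ]), np.float64(0.0006178689092281842), np.float64(0.0006178689092279922))
blank (array([ 0.77542288, -0.02888869,  0.06813074]), np.float64(0.002260427261494096), np.float64(0.0022604272614942396))
time_s: 0.4
eef_pos: [0.2462, 0.5738, 0.2383]
eef_rot: [-1.093, -2.945, 0.003]
ft_force: [0.2, -0.3, 0.2]
gripper_width: 0.0855
[-1.315  0.435  0.093  1.579 -0.043  1.132 -0.352] [0.24619577 0.57378604 0.23829761] [-1.09317504 -2.94505322  0.00314997] 0.4
```

```bash
cat > g.py <<'E'
import sys,pickle,os
from cell import robot
from h import *
def st():
    s=robot.sense(); L=pickle.load(open("log.pkl","rb")) if os.path.exists("log.pkl") else []
    L.append((s["joint_pos"],s["eef_pos"],s["eef_rot"])); pickle.dump(L,open("log.pkl","wb")); return s
def to(pos,R=None):
    s=st(); M=Ro.from_rotvec(s["eef_rot"])
    print("t",s["time_s"],"q",s["joint_pos"].round(2),"p",s["eef_pos"].round(4),"w",round(float(s["gripper_width"]),4),"F",s["ft_force"].round(1))
    d=M.inv().apply(np.array(pos)-s["eef_pos"]); print("shift tool",d.round(4))
    if R is not None:
        r=(M.inv()*R).as_rotvec(); print("turn tool",r.round(3),np.linalg.norm(r).round(3))
def down(yawy): # tool y yaw deg, tool z down
    c,s=np.cos(np.radians(yawy)),np.sin(np.radians(yawy))
    return Ro.from_matrix(np.array([[-s,c,0],[c,s,0],[0,0,-1.]]))
E
python3 -m creep '-0.045 -0.012 -0.005 0 0 0 -1;-0.045 -0.012 -0.005 0 0 0 -1;-0.045 -0.012 -0.005 0 0 0 -1;-0.045 -0.012 -0.005 0 0 0 -1;-0.045 -0.012 0 0 0 0 -1;-0.045 -0.012 0 0 0 0 -1;-0.045 -0.012 0 0 0 0 -1;-0.045 -0.012 0 0 0 0 -1'
python3 -c "
from g import *
to([.5500,.1272,.129],down(94)); to([.55,.1272,.129],down(4))"
```

```text
time_s: 1.2
eef_pos: [0.4561, 0.2617, 0.2569]
eef_rot: [-1.08, -2.946, 0.002]
ft_force: [0.7, 0.4, -0.4]
gripper_width: 0.0851
t 1.2 q [-0.8   0.26  0.23  1.8  -0.07  1.09  0.32] p [0.4561 0.2617 0.2569] w 0.0851 F [ 0.7  0.4 -0.4]
shift tool [-0.159  -0.0416  0.1276]
turn tool [-0.001 -0.004 -0.773] 0.773
t 1.2 q [-0.8   0.26  0.23  1.8  -0.07  1.09  0.32] p [0.4561 0.2617 0.2569] w 0.0851 F [ 0.7  0.4 -0.4]
shift tool [-0.159  -0.0416  0.1276]
turn tool [-0.003 -0.001  0.798] 0.798
```

```bash
python3 -m creep '-0.04 -0.01 0 0 0 -0.1 -1;-0.04 -0.01 0 0 0 -0.1 -1;-0.04 -0.01 0 0 0 -0.1 -1;-0.02 0 0 0 0 0 -1'
cat > fit.py <<'E'
import pickle,itertools
from kin import *
from scipy.optimize import least_squares
L=pickle.load(open("log.pkl","rb"))
L.append((np.array([-1.2685964 ,  0.43520436,  0.02496448,  1.57411184, -0.01162747,1.13402553, -0.07508864]),np.array([0.24598529, 0.57400138, 0.23853174]),np.array([-6.31579997e-01, -3.07723909e+00,  2.49817865e-03])))
L.append((np.array([-1.315,.435,.093,1.579,-.043,1.132,-.352]),np.array([.24619577,.57378604,.23829761]),np.array([-1.09317504,-2.94505322,.00314997])))
def FK(p,sg,q):
    d1,d3,a3,d5,a4,a7,d7,yaw,ty=p; T=np.eye(4); c,s=np.cos(yaw),np.sin(yaw); T[:2,:2]=[[c,-s],[s,c]]
    for al,a,d,th in zip([0,-H,H,H,H,H,-H],[0,0,0,a3,a4,0,a7],[d1,0,d3,0,d5,0,d7],np.array(sg)*q): T=T@dh(al,a,d,th)
    c,s=np.cos(ty),np.sin(ty); E=np.eye(4);E[:2,:2]=[[c,-s],[s,c]]; return T@E
def res(p,sg):
    r=[]
    for q,x,w in L:
        T=FK(p,sg,q); r+=list(5*(T[:3,3]-x)); r+=list((T[:3,:3].T@Ro.from_rotvec(w).as_matrix()-np.eye(3)).ravel()*.5)
    return np.array(r+list(.02*(np.array(p)-P0)[:7]))
P0=np.array([.267,.293,.0525,.3425,.0775,.076,.25,0,0])
if __name__=="__main__":
    best=[]
    for s1,s3,s5,s7 in itertools.product([1,-1],repeat=4):
        sg=[s1,1,s3,1,s5,1,s7]
        for y0 in(0,1.57,3.14,-1.57):
            for t0 in (0,1.57,3.14,-1.57):
                x=P0.copy();x[7]=y0;x[8]=t0
                o=least_squares(res,x,args=(sg,)); best.append((o.cost,sg,o.x.round(3)))
    best.sort(key=lambda b:b[0])
    for b in best[:4]:print(b)
E
python3 -c "
from g import *
to([.5500,.1272,.129],down(94)); to([.55,.1272,.129],down(4))"; python3 fit.py
```

```text
time_s: 1.6
eef_pos: [0.5603, 0.1506, 0.2572]
eef_rot: [-0.619, -3.078, 0.004]
ft_force: [0.2, 0.4, -0.1]
gripper_width: 0.0856
t 1.6 q [-0.54  0.35  0.25  1.67 -0.09  1.13  0.91] p [0.5603 0.1506 0.2572] w 0.0856 F [ 0.2  0.4 -0.1]
shift tool [ 0.0002 -0.0253  0.1282]
turn tool [-0.002 -0.002 -0.467] 0.467
t 1.6 q [-0.54  0.35  0.25  1.67 -0.09  1.13  0.91] p [0.5603 0.1506 0.2572] w 0.0856 F [ 0.2  0.4 -0.1]
shift tool [ 0.0002 -0.0253  0.1282]
turn tool [-0.003  0.     1.104] 1.104
(np.float64(0.1234416880565839), [-1, 1, -1, 1, -1, 1, -1], array([ 0.843, -1.052, -0.995,  1.623,  0.542, -0.983, -0.124,  3.06 ,
        1.504]))
(np.float64(0.12344168805664253), [-1, 1, -1, 1, -1, 1, -1], array([ 0.843, -1.052, -0.995,  1.623,  0.542, -0.983, -0.124,  3.06 ,
        1.504]))
(np.float64(0.1234416880568868), [-1, 1, -1, 1, -1, 1, -1], array([ 0.843, -1.052, -0.995,  1.623,  0.542, -0.983, -0.124,  3.06 ,
        1.504]))
(np.float64(0.12344168805733738), [-1, 1, -1, 1, -1, 1, -1], array([ 0.843, -1.052, -0.995,  1.623,  0.542, -0.983, -0.124,  3.06 ,
       -4.779]))
```

```bash
cat > fit.py <<'E'
import pickle,itertools
import numpy as np
from scipy.spatial.transform import Rotation as Ro
from scipy.optimize import least_squares
def load():
    L=pickle.load(open("log.pkl","rb"))
    L.append((np.array([-1.2685964 ,  0.43520436,  0.02496448,  1.57411184, -0.01162747,1.13402553, -0.07508864]),np.array([0.24598529, 0.57400138, 0.23853174]),np.array([-6.31579997e-01, -3.07723909e+00,  2.49817865e-03])))
    L.append((np.array([-1.315,.435,.093,1.579,-.043,1.132,-.352]),np.array([.24619577,.57378604,.23829761]),np.array([-1.09317504,-2.94505322,.00314997])))
    return L
Z=lambda a:Ro.from_euler('z',a)
Y=lambda a:Ro.from_euler('y',a)
def FK(p,sg,q):
    d1,d3,a3,d5,a5,d7,a6,yaw,ty=p
    s1,s3,s5,s7=sg
    R=Z(s1*q[0]+yaw); x=np.array([0,0,d1]); R=R*Y(q[1])*Z(s3*q[2]); x=x+R.apply([a3,0,d3]); R=R*Y(q[3])*Z(s5*q[4]); x=x+R.apply([a5,0,d5])
    R=R*Y(q[5]); x=x+R.apply([a6,0,d7]); R=R*Z(s7*q[6]+ty); return x,R
def res(p,sg,L):
    r=[]
    for q,x,w in L:
        X,R=FK(p,sg,q); r+=list(5*(X-x)); r+=list((R.inv()*Ro.from_rotvec(w)).as_rotvec())
    return np.array(r+list(.01*(np.array(p)-P0)[:7]))
P0=np.array([.33,.35,0,.35,0,.25,0,0,0])
def fit():
    L=load();best=[]
    for sg in itertools.product([1,-1],repeat=4):
        for t0 in (0,1.57,3.14,-1.57):
                x=P0.copy();x[8]=t0
                o=least_squares(res,x,args=(sg,L)); best.append((o.cost,sg,o.x))
    best.sort(key=lambda b:b[0]); return best
if __name__=="__main__":
    B=fit()
    for b in B[:3]:print(b[0],b[1],b[2].round(3))
    L=load(); 
    for q,x,w in L: X,R=FK(B[0][2],B[0][1],q); print((X-x).round(4),(R.inv()*Ro.from_rotvec(w)).as_rotvec().round(3))
    pickle.dump(B[0],open("model.pkl","wb"))
E
python3 fit.py
```

```text
0.00038088355188423356 (-1, -1, -1, -1) [-0.83   0.515  0.013  0.464  0.089 -0.886 -0.012 -0.086  1.485]
0.0003808835518842891 (-1, -1, -1, -1) [-0.83   0.515  0.013  0.464  0.089 -0.886 -0.012 -0.086  1.485]
0.00038088355188429016 (-1, -1, -1, -1) [-0.83   0.515  0.013  0.464  0.089 -0.886 -0.012 -0.086  1.485]
[-0.001   0.0022  0.    ] [ 0. -0. -0.]
[-0.001   0.0022  0.    ] [ 0. -0. -0.]
[ 0.0004 -0.0004 -0.0006] [ 0. -0. -0.]
[ 0.0004 -0.0004 -0.0006] [ 0. -0. -0.]
[ 0.0008 -0.0004  0.0009] [-0. -0. -0.]
[ 0.0017 -0.0016  0.0002] [-0.  0.  0.]
```

```bash
python3 -m creep '0 -0.012 0 0 0 -0.12 -1;0 -0.012 0 0 0 -0.12 -1;0 0 0 0 0 -0.12 -1;0 0 0 0 0 -0.11 -1'
python3 -c "
from g import *
to([.5500,.1272,.129],down(94))"
```

```text
time_s: 2.0
eef_pos: [0.5549, 0.1227, 0.2559]
eef_rot: [0.128, -3.136, 0.007]
ft_force: [-0.7, -0.2, 0.0]
gripper_width: 0.0853
t 2.0 q [-0.43  0.33  0.16  1.7  -0.05  1.12  1.39] p [0.5549 0.1227 0.2559] w 0.0853 F [-0.7 -0.2  0. ]
shift tool [0.0041 0.0054 0.1269]
turn tool [-0.004 -0.003  0.012] 0.013
```

```bash
python3 -m creep '0.004 0.005 0.03 0 0 0.01 -1;0 0 0.03 0 0 0 -1;0 0 0.03 0 0 0 -1'
python3 -c "
from g import *
to([.5500,.1272,.129],down(94))"
```

```text
time_s: 2.3
eef_pos: [0.5535, 0.1272, 0.1679]
eef_rot: [-0.117, 3.133, -0.002]
ft_force: [-0.7, 0.2, 0.2]
gripper_width: 0.0856
t 2.3 q [-0.43  0.41  0.14  1.82 -0.07  0.91  1.39] p [0.5535 0.1272 0.1679] w 0.0856 F [-0.7  0.2  0.2]
shift tool [0.0038 0.0004 0.0389]
turn tool [-0.001  0.006  0.005] 0.008
```

```bash
python3 -m creep '0.006 0 0.02 0 0.006 0 -1;0.001 0 0.018 0 0 0 -1;0 0 0 0 0 0 -1'
python3 -c "
from g import *
to([.5500,.1272,.129],down(94))
T=robot.grab_frame('top');S=robot.grab_frame('scene')
a=T['image'];b=S['image']
g=lambda im,x,y,w,h,s:cv2.resize(im[y:y+h,x:x+w,::-1],None,fx=s,fy=s)
cv2.imwrite('pics/c4.png',np.hstack([g(a,150,210,120,120,3),g(b,360,180,140,120,3)]))"
```

```text
time_s: 2.6
eef_pos: [0.5434, 0.1258, 0.1243]
eef_rot: [0.117, -3.132, 0.006]
ft_force: [-0.0, 0.8, -0.2]
gripper_width: 0.0851
t 2.6 q [-0.42  0.45  0.13  1.87 -0.08  0.83  1.4 ] p [0.5434 0.1258 0.1243] w 0.0851 F [-0.   0.8 -0.2]
shift tool [-0.0067  0.0009 -0.0048]
turn tool [-0.003 -0.007  0.005] 0.009
```

View pics/c4.png

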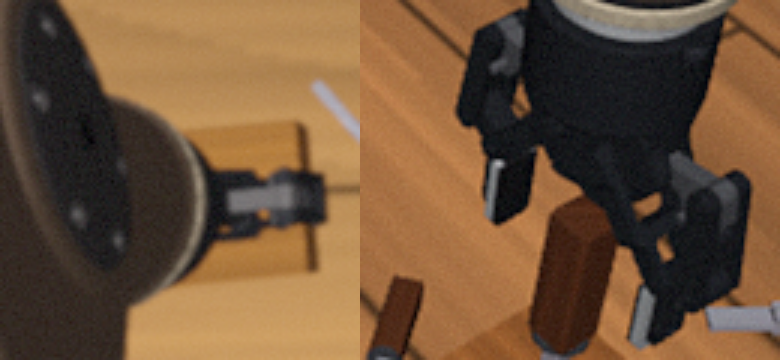

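The picture shows the middle handle between the open pads, at about (570,270) in the crop. I'll correct the small offset and close.

```bash
python3 -m creep '-0.006 0.001 -0.005 0 -0.005 0.005 -1;0 0 0 0 0 0 -1'
python3 -c "
from g import *
to([.5500,.1272,.129],down(94))"
```

```text
time_s: 2.9
eef_pos: [0.5531, 0.1282, 0.1343]
eef_rot: [-0.108, 3.134, -0.002]
ft_force: [0.3, 0.6, 0.4]
gripper_width: 0.0854
t 2.9 q [-0.42  0.45  0.14  1.85 -0.08  0.84  1.39] p [0.5531 0.1282 0.1343] w 0.0854 F [0.3 0.6 0.4]
shift tool [ 0.0032 -0.0007  0.0053]
turn tool [-0.001  0.005 -0.001] 0.006
```

```bash
python3 -m creep '0 0 0 0 0 0 -1'
python3 -m creep '0 0 0 0 0 0 -1'; python3 -m creep '0.002 0 0.004 0 0.003 0 -1'; python3 -m creep '0 0 0 0 0 0 -1'
python3 -c "
from g import *
to([.5500,.1272,.129],down(94))"
```

```text
time_s: 3.0
eef_pos: [0.5539, 0.1284, 0.1354]
eef_rot: [-0.108, 3.133, -0.001]
ft_force: [0.2, -0.1, 0.2]
gripper_width: 0.0854
time_s: 3.1
eef_pos: [0.5545, 0.1285, 0.1362]
eef_rot: [-0.108, 3.131, -0.001]
ft_force: [0.5, 0.3, 0.2]
gripper_width: 0.0852
time_s: 3.2
eef_pos: [0.5531, 0.1286, 0.1329]
eef_rot: [-0.108, 3.133, 0.0]
ft_force: [-0.0, 1.1, -1.0]
gripper_width: 0.0857
time_s: 3.3
eef_pos: [0.5525, 0.1285, 0.1325]
eef_rot: [-0.108, 3.134, -0.0]
ft_force: [0.1, -0.6, -0.5]
gripper_width: 0.0855
t 3.3 q [-0.42  0.45  0.14  1.85 -0.08  0.84  1.39] p [0.5525 0.1285 0.1325] w 0.0855 F [ 0.1 -0.6 -0.5]
shift tool [ 0.0027 -0.0011  0.0034]
turn tool [-0.     0.006 -0.001] 0.006
```

```bash
python3 -m creep '0.002 -0.001 0.001 0 0.005 0 0.3;0 0 0 0 0 0 0.6;0 0 0 0 0 0 1;0 0 0 0 0 0 1;0 0 0 0 0 0 1;0 0 0 0 0 0 1' 60
python3 -c "
from g import *
to([.5500,.1272,.129],down(94))"
```

```text
time_s: 3.9
eef_pos: [0.5501, 0.1271, 0.1311]
eef_rot: [-0.108, 3.14, -0.001]
ft_force: [-0.8, 0.2, 0.3]
gripper_width: 0.0236
t 3.9 q [-0.42  0.45  0.14  1.86 -0.08  0.84  1.39] p [0.5501 0.1271 0.1311] w 0.0236 F [-0.8  0.2  0.3]
shift tool [0.0001 0.0001 0.0021]
turn tool [-0.     0.    -0.001] 0.001
```

```bash
python3 -m creep '0 0 -0.01 0 0 0 1;0 0 -0.02 0 0 0 1;0 0 -0.03 0 0 0 1;0 0 -0.03 0 0 0 1;0 0 -0.03 0 0 0 1;0 0 -0.02 0 0 0 1;0 0 0 0 0 0 1' 80
python3 -c "
from g import *
to([.5500,.1272,.129],down(94))
T=robot.grab_frame('top');S=robot.grab_frame('scene')
a=T['image'];b=S['image'];save((T,S),'f1.pkl')
g=lambda im,x,y,w,h,s:cv2.resize(im[y:y+h,x:x+w,::-1],None,fx=s,fy=s)
cv2.imwrite('pics/c5.png',g(b,360,80,160,200,3)); cv2.imwrite('pics/c6.png',np.hstack([a[:,:,::-1]]))"
```

```text
time_s: 4.6
eef_pos: [0.5492, 0.1266, 0.279]
eef_rot: [0.107, -3.138, 0.002]
ft_force: [0.3, -0.2, -1.3]
gripper_width: 0.0235
t 4.6 q [-0.44  0.3   0.16  1.68 -0.05  1.17  1.37] p [0.5492 0.1266 0.279 ] w 0.0235 F [ 0.3 -0.2 -1.3]
shift tool [-0.0011  0.0008  0.15  ]
turn tool [-0.001 -0.001 -0.001] 0.002
```

View pics/c5.png

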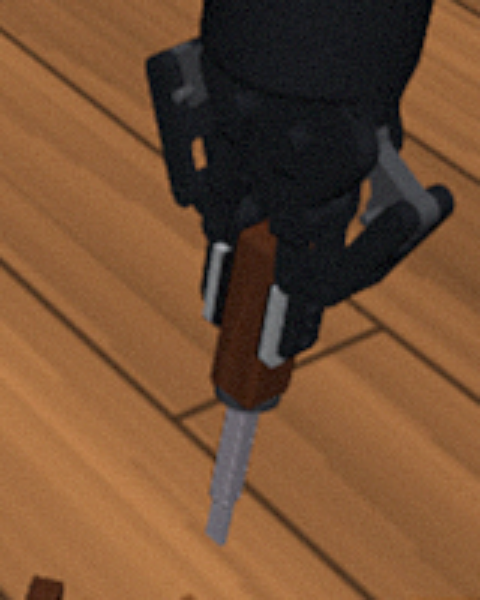

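```bash
python3 -c "
from h import *;import pickle
T,S=pickle.load(open('f1.pkl','rb'))
c=cv2.resize(S['image'][205:270,415:465,::-1],None,fx=9,fy=9,interpolation=cv2.INTER_CUBIC)
cv2.imwrite('pics/c7.png',cv2.convertScaleAbs(c,alpha=1.3)); crop(T['image'],160,190,160,120,5,'pics/c8.png')
for r in (222,226,230,234,238,242,246,250,254,257):print(r,S['image'][r,425:450].astype(int).sum(1)//3)"
```

```text
222 [105  98  99  95  98 101  96 100  90  99 116 105 106 106 112 102  94  98
  90  99 100  92 103 102 106]
226 [ 52  73  96 112 108 104 103  99 109 109 109  99 105 103 109 105  91  89
 110 103  96  98 100  95 104]
230 [104  99  84  65  45  62  75  95 100 104 106 101 105 117 106  91  89  92
  91  93 103  97  94  99 102]
234 [111 112 108 105 106 101  85  94 105 110 107 106 125 108  95  90  91  87
  89  97 102 103 103 103 105]
238 [110 112 108 107 113  95  93 107 102 103 108 125 113  92  95  91  90  98
 100 100  96  98  97 102  98]
242 [110 112 114 112  99  98 106 107 106 116 118 107  92 101  91  88  72  49
  60  76  91 100 101  98  98]
246 [113 112 110 107 115 100 101 102 108 110 105  93  97  83  98 106 112 109
 105  89  68  58  52  62  82]
250 [114 113 113 111 110 110 106 105 104 108 108 100 108 108 110 112 108 110
 111 110 109 114 105  97  80]
254 [107 109 113 116 111 110 107 104 102 107  95  93 109 110 113 115 115 111
 112 112 108 111 109 114 105]
257 [108 108 105 108 108 108 101 104 105  98 100 112 115 113 116 114 108 110
 119 113 115 107 111 109 111]
```

View pics/c7.png

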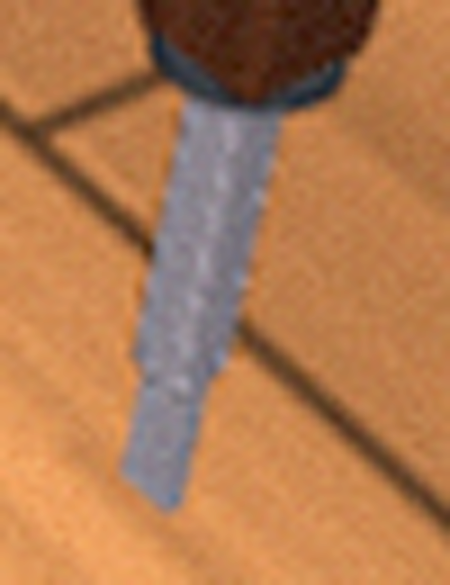

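View pics/c8.png

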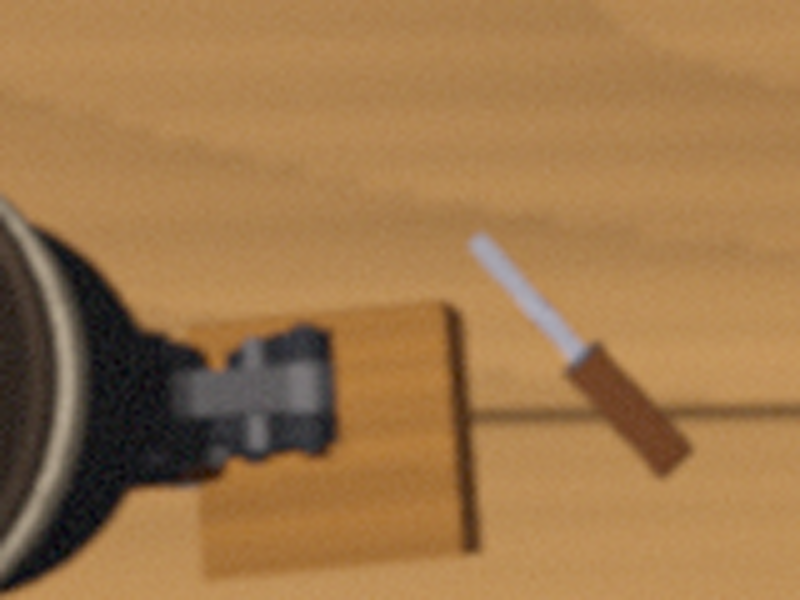

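```bash
python3 -c "
from h import *;import pickle
T,S=pickle.load(open('f1.pkl','rb'))
cv2.imwrite('pics/s1.png',S['image'][:,:,::-1])"
```

```text
(no output)
```

View pics/s1.png

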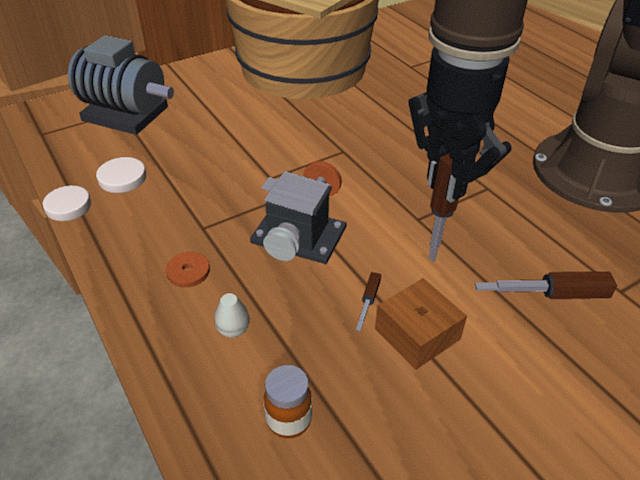

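View pics/c6.png

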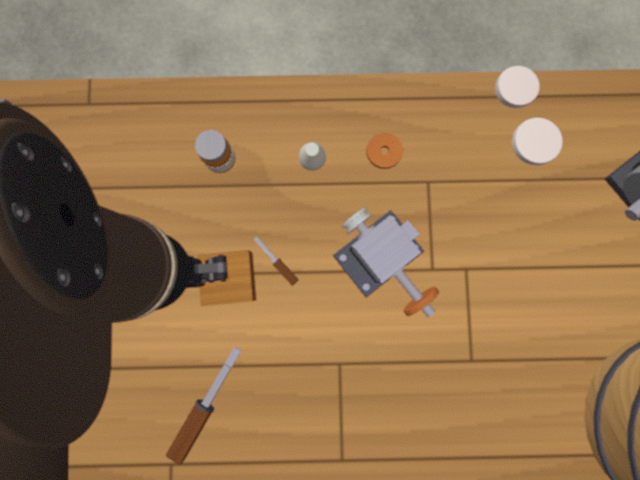

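Blade edge in the crop: the wide bottom edge runs from (122,475) to (168,512), right-down, which is along world y. So the blade's width lies along the jaw axis and its flat faces tool x. The two free-standing look-alikes toppled by themselves; jar, blank and spare wheel are unchanged.

```bash
cat >> g.py <<'E'
C=np.array([.590,-.1485,0]); YAW=np.radians(126.8); TL=.121
ux=np.array([np.cos(YAW),np.sin(YAW),0]); uy=np.array([-np.sin(YAW),np.cos(YAW),0])
def W(xh,yh,z): return C+xh*ux+yh*uy+np.array([0,0,z])
def hx(p): d=np.asarray(p)-C; return np.array([d@ux,d@uy,p[2]])
def lev(th): # th deg below horizontal; tool y = -uy
    t=np.radians(th); z=np.cos(t)*ux-np.array([0,0,np.sin(t)]); y=-uy; return Ro.from_matrix(np.array([np.cross(y,z),y,z]).T)
def tipto(xh,yh,z,th):
    R=lev(th); p=W(xh,yh,z)-TL*R.as_matrix()[:,2]; to(p,R)
    s=robot.sense(); M=Ro.from_rotvec(s["eef_rot"]).as_matrix(); print("tip_h",hx(s["eef_pos"]+TL*M[:,2]).round(4),"tool z_h",np.round([M[:,2]@ux,M[:,2]@uy,M[2,2]],3),"th",np.degrees(np.arcsin(-M[2,2])).round(1))
E
python3 -c "
from g import *
to([.6908,-.2833,.279],down(36.8)); tipto(-.0827,0,.1096,45)"; python3 fit.py
```

```text
t 4.7 q [-0.44  0.31  0.16  1.68 -0.05  1.17  1.37] p [0.548  0.1262 0.2761] w 0.0229 F [-0.4 -0.7 -2. ]
shift tool [-0.1145 -0.4184 -0.0025]
turn tool [-0.005 -0.004  0.997] 0.997
t 4.7 q [-0.44  0.31  0.16  1.68 -0.05  1.17  1.37] p [0.548  0.1262 0.2761] w 0.0229 F [-0.4 -0.7 -2. ]
shift tool [-0.1149 -0.4181  0.0813]
turn tool [-0.395  0.714  0.941] 1.246
tip_h [ 0.2453 -0.1302  0.1551] tool z_h [ 0.001  0.006 -1.   ] th 89.7
0.0009167337424632022 (-1, -1, -1, -1) [ 0.25   0.53   0.007  0.424 -0.008  0.316 -0.009 -0.09   1.481]
0.0009167337424632137 (-1, -1, -1, -1) [ 0.25   0.53   0.007  0.424 -0.008  0.316 -0.009 -0.09   1.481]
0.0009167337424632705 (-1, -1, -1, -1) [ 0.25   0.53   0.007  0.424 -0.008  0.316 -0.009 -0.09   1.481]
[-0.0012  0.0032 -0.0002] [ 0. -0. -0.]
[-0.0012  0.0032 -0.0002] [ 0. -0. -0.]
[-0.0013 -0.0026 -0.0004] [ 0. -0. -0.]
[-0.0013 -0.0026 -0.0004] [ 0. -0. -0.]
[ 0.0003  0.0007 -0.    ] [ 0. -0. -0.]
[-0.      0.0003  0.0001] [-0.001 -0.    -0.   ]
[ 0.0003  0.0011 -0.0001] [ 0.001 -0.    -0.   ]
[-0.0002  0.0001  0.    ] [-0. -0. -0.]
[-0.0002  0.0001  0.    ] [-0.001 -0.    -0.   ]
[ 0.      0.0003 -0.    ] [-0. -0. -0.]
[0.0004 0.0011 0.    ] [ 0. -0. -0.]
[ 0.0005  0.0012 -0.    ] [ 0. -0. -0.]
[ 0.0005  0.0012 -0.    ] [ 0. -0. -0.]
[ 0.0029 -0.0004  0.001 ] [-0. -0. -0.]
[ 0.0033 -0.0022  0.0002] [-0.  0.  0.]
```

```bash
cat > ik.py <<'E'
import pickle
from fit import *
from g import *
lo=np.array([-2.62,-.44,-1.27,.08,-1.32,.12,-2.74]);hi=np.array([2.62,2.09,1.32,2.57,4.46,2,2.74])
m=pickle.load(open("model.pkl","rb"))
def ik(p,R,q0):
    def f(q):
        X,Q=FK(m[2],m[1],q); return np.r_[10*(X-p),(Q.inv()*R).as_rotvec(),.003*(q-q0)]
    o=least_squares(f,np.clip(q0,lo+.01,hi-.01),bounds=(lo,hi)); X,Q=FK(m[2],m[1],o.x); return o.x,np.linalg.norm(X-p),(Q.inv()*R).magnitude()
E
python3 - <<'E'
from ik import *
q=st()["joint_pos"]
for n,p,R in [("above",[.6908,-.2833,.279],down(36.8))]+[(f"th{t} tip{x}",W(x,0,z)-TL*lev(t).as_matrix()[:,2],lev(t)) for t,x,z in [(45,-.0827,.1096),(45,-.0502,.0855),(45,0,.15),(45,.07,.17),(60,.07,.17),(30,-.05,.0855)]]:
    q,a,b=ik(np.array(p),R,q); print(n,q.round(2),a.round(4),b.round(3))
E
```

```text
Traceback (most recent call last):
AttributeError: 'float' object has no attribute 'round'
```

Run:
```python
from ik import *
q=st()["joint_pos"]
for n,p,R in [("above",[.6908,-.2833,.279],down(36.8))]+[(f"th{t} tip{x}",W(x,0,z)-TL*lev(t).as_matrix()[:,2],lev(t)) for t,x,z in [(45,-.0827,.1096),(45,-.0502,.0855),(45,0,.15),(45,.07,.17),(60,.07,.17),(30,-.05,.0855)]]:
    q,a,b=ik(np.array(p),R,q); print(n,q.round(2),round(float(a),4),round(float(b),3))
```

```text
above [ 0.1   0.66  0.37  1.13 -0.23  1.39  1.09] 0.0 0.0
th45 tip-0.0827 [ 0.57  1.13 -0.5   0.59 -0.    2.    0.82] 0.0037 0.148
th45 tip-0.0502 [ 0.56  1.13 -0.5   0.67 -0.    2.    0.81] 0.0014 0.058
th45 tip0 [ 0.6   1.02 -0.61  0.81 -0.    2.    0.72] 0.0007 0.028
th45 tip0.07 [ 0.63  0.9  -0.63  1.05 -0.05  1.9   0.68] 0.0 0.0
th60 tip0.07 [ 0.63  0.7  -0.64  1.26  0.02  1.67  0.68] 0.0 0.0
th30 tip-0.05 [ 0.65  1.24 -0.68  0.62 -0.    2.    0.72] 0.0066 0.264
```

```bash
python3 -m creep '-0.012 -0.045 -0.002 0 0 0 1;-0.012 -0.045 -0.002 0 0 0 1;-0.012 -0.045 -0.002 0 0 0 1;-0.012 -0.045 -0.002 0 0 0 1;-0.012 -0.045 0 0 0 0 1;-0.012 -0.045 0 0 0 0 1;-0.012 -0.045 0 0 0 0 1;-0.012 -0.045 0 0 0 0 1'
python3 -c "
from g import *
to([.6908,-.2833,.279],down(36.8)); tipto(-.077,0,.109,52)"
python3 - <<'E'
from ik import *
q=st()["joint_pos"]
for n,p,R in [(f"th{t} tip{x}",W(x,0,z)-TL*lev(t).as_matrix()[:,2],lev(t)) for t,x,z in [(52,-.077,.109),(52,-.0502,.082),(52,0,.15),(52,.07,.17)]]:
    q,a,b=ik(np.array(p),R,q); print(n,q.round(2),round(float(a),4),round(float(b),3))
E
```

```text
time_s: 5.5
eef_pos: [0.6683, -0.2258, 0.2689]
eef_rot: [0.136, -3.112, -0.007]
ft_force: [0.8, 1.1, -0.8]
gripper_width: 0.023
t 5.5 q [ 0.09  0.57  0.27  1.29 -0.14  1.32  2.02] p [ 0.6683 -0.2258  0.2689] w 0.023 F [ 0.8  1.1 -0.8]
shift tool [-0.0172 -0.0592 -0.0109]
turn tool [-0.008 -0.027  1.016] 1.016
t 5.5 q [ 0.09  0.57  0.27  1.29 -0.14  1.32  2.02] p [ 0.6683 -0.2258  0.2689] w 0.023 F [ 0.8  1.1 -0.8]
shift tool [-0.0103 -0.0453  0.0641]
turn tool [-0.344  0.578  0.973] 1.183
tip_h [-0.1066 -0.014   0.1479] tool z_h [ 0.018  0.019 -1.   ] th 88.5
th52 tip-0.077 [ 0.52  1.08 -0.42  0.63 -0.    2.    0.85] 0.0008 0.032
th52 tip-0.0502 [ 0.53  1.05 -0.43  0.77 -0.01  1.92  0.84] 0.0 0.0
th52 tip0 [ 0.54  0.91 -0.45  0.92 -0.05  1.91  0.79] 0.0 0.0
th52 tip0.07 [ 0.56  0.77 -0.47  1.15 -0.1   1.8   0.76] 0.0 0.0
```

```bash
python3 -m creep '-0.005 -0.02 -0.004 0 0 0.125 1;-0.005 -0.02 -0.004 0 0 0.125 1;0 -0.01 0 0 0 0.125 1;0 0 0 0 0 0.125 1;0 0 0 0 0 0.125 1;0 0 0 0 0 0.125 1;0 0 0 0 0 0.125 1;0 0 0 0 0 0.125 1'
python3 -c "
from g import *
to([.6908,-.2833,.279],down(36.8)); tipto(-.077,0,.109,52)"
```

```text
time_s: 6.3
eef_pos: [0.6697, -0.2885, 0.2563]
eef_rot: [-1.435, -2.737, 0.031]
ft_force: [-0.0, -0.5, -2.0]
gripper_width: 0.0233
t 6.3 q [ 0.05  0.67  0.53  1.22 -0.3   1.38  1.16] p [ 0.6697 -0.2885  0.2563] w 0.0233 F [-0.  -0.5 -2. ]
shift tool [-0.0069  0.0194 -0.0238]
turn tool [-0.041 -0.037 -0.037] 0.067
t 6.3 q [ 0.05  0.67  0.53  1.22 -0.3   1.38  1.16] p [ 0.6697 -0.2885  0.2563] w 0.0233 F [-0.  -0.5 -2. ]
shift tool [0.0072 0.0219 0.0513]
turn tool [-0.027  0.626 -0.049] 0.629
tip_h [-0.1553  0.0249  0.1354] tool z_h [ 0.038  0.04  -0.998] th 86.8
```

```bash
python3 -m creep '0 0.006 0 -0.01 0.1 -0.02 1;0 0.006 0 -0.01 0.1 -0.02 1;0 0.005 0 0 0.1 0 1;0 0.004 0 0 0.1 0 1;0 0 0 0 0.1 0 1;0 0 0 0 0.06 0 1;0 0 0 0 0 0 1'
python3 -c "
from g import *
tipto(-.077,0,.109,52)"
```

```text
time_s: 7.0
eef_pos: [0.6775, -0.263, 0.2293]
eef_rot: [-1.171, -2.333, -0.292]
ft_force: [0.2, -0.0, -1.9]
gripper_width: 0.0232
t 7.0 q [ 0.41  1.01 -0.01  0.65 -0.25  1.98  1.  ] p [ 0.6775 -0.263   0.2293] w 0.0232 F [ 0.2 -0.  -1.9]
shift tool [-0.0196 -0.0007  0.0173]
turn tool [-0.033  0.104 -0.013] 0.11
tip_h [-0.0799  0.0026  0.1268] tool z_h [ 0.53   0.034 -0.847] th 57.9
```

```bash
python3 -m creep '-0.01 0 0.01 -0.015 0.025 0 1;-0.008 0 0.008 -0.015 0.025 0 1;0 0 0 0 0 0 1'
python3 -c "
from g import *
tipto(-.0754,0,.107,55);tipto(-.0553,0,.0783,55)"
```

```text
time_s: 7.3
eef_pos: [0.6796, -0.2685, 0.2002]
eef_rot: [-1.165, -2.288, -0.354]
ft_force: [0.2, 0.1, -2.0]
gripper_width: 0.0228
t 7.3 q [ 0.44  1.06 -0.02  0.63 -0.28  1.99  1.01] p [ 0.6796 -0.2685  0.2002] w 0.0228 F [ 0.2  0.1 -2. ]
shift tool [ 0.0074  0.     -0.002 ]
turn tool [-0.003 -0.002 -0.014] 0.015
tip_h [-0.0802  0.0005  0.1012] tool z_h [ 0.575  0.003 -0.818] th 54.9
t 7.3 q [ 0.44  1.06 -0.02  0.63 -0.28  1.99  1.01] p [ 0.6796 -0.2685  0.2002] w 0.0228 F [ 0.2  0.1 -2. ]
shift tool [0.0074 0.0001 0.033 ]
turn tool [-0.003 -0.002 -0.014] 0.015
tip_h [-0.0802  0.0005  0.1012] tool z_h [ 0.575  0.003 -0.818] th 54.9
```

```bash
python3 -m creep '0 0 -0.002 0 0 -0.01 1'
cat > look.py <<'E'
import sys
from g import *
T=robot.grab_frame('top');S=robot.grab_frame('scene');save((T,S),sys.argv[1]+'.pkl')
g=lambda im,x,y,w,h,s:cv2.resize(im[y:y+h,x:x+w,::-1],None,fx=s,fy=s,interpolation=cv2.INTER_CUBIC)
cv2.imwrite(f'pics/{sys.argv[1]}.png',np.hstack([g(T['image'],325,170,130,140,3),g(S['image'],225,100,130,140,3)]))
s=robot.sense();M=Ro.from_rotvec(s["eef_rot"]).as_matrix();tip=s["eef_pos"]+TL*M[:,2];print("tip proj top",proj(T,tip).round(1),"scene",proj(S,tip).round(1),hx(tip).round(4))
E
python3 look.py a1
```

```text
time_s: 7.4
eef_pos: [0.6801, -0.2695, 0.2014]
eef_rot: [-1.155, -2.295, -0.356]
ft_force: [-0.0, -0.2, 0.3]
gripper_width: 0.023
tip proj top [424.7 219.1] scene [253.7 176.8] [-0.0817  0.0008  0.1031]
```

View pics/a1.png

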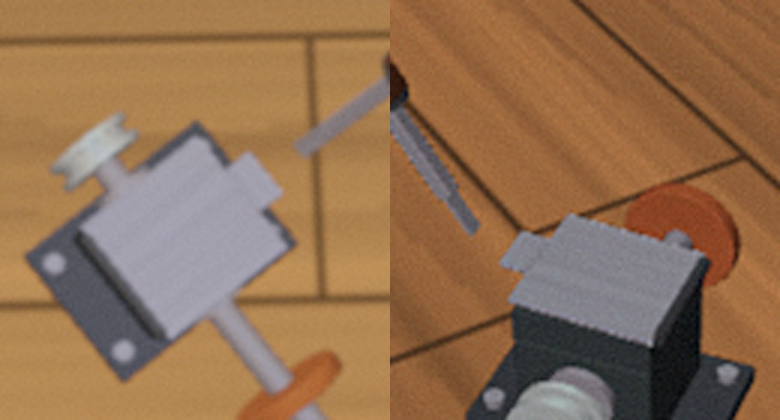

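The top view puts the blade end at about (424,220) and the scene view at (252,177). Both are within 1 px of prediction, and the blade lines up with the tab. Now I'll insert it under the tab.

```bash
python3 -m creep '0.002 0 0.008 0 0 0 1;0.002 0 0.01 0 0 0 1;0.002 0 0.008 0 0 0 1;0 0 0 0 0 0 1'
python3 -c "
from g import *
tipto(-.0553,0,.0783,55)"
```

```text
time_s: 7.9
eef_pos: [0.6697, -0.2529, 0.1882]
eef_rot: [-1.155, -2.306, -0.354]
ft_force: [-0.6, -0.2, -1.5]
gripper_width: 0.0227
t 7.9 q [ 0.44  1.01 -0.05  0.75 -0.26  1.9   1.03] p [ 0.6697 -0.2529  0.1882] w 0.0227 F [-0.6 -0.2 -1.5]
shift tool [-0.0007 -0.0012  0.0127]
turn tool [-0.003  0.009 -0.001] 0.009
tip_h [-0.0628 -0.0009  0.0885] tool z_h [ 0.567  0.003 -0.824] th 55.5
```

```bash
python3 -m creep '0 0 0.008 0 0.005 0 1;0 0.001 0.004 0 0.004 0 1;0 0 0 0 0 0 1'
python3 -c "
from g import *
tipto(-.0504,0,.0817,55)"; python3 look.py a2
```

```text
time_s: 8.2
eef_pos: [0.6672, -0.2465, 0.18]
eef_rot: [-1.151, -2.302, -0.359]
ft_force: [0.1, -0.1, -1.9]
gripper_width: 0.0232
t 8.2 q [ 0.44  1.01 -0.05  0.78 -0.26  1.88  1.03] p [ 0.6672 -0.2465  0.18  ] w 0.0232 F [ 0.1 -0.1 -1.9]
shift tool [ 0.0045 -0.0031  0.0021]
turn tool [-0.002  0.002  0.   ] 0.004
tip_h [-0.0555 -0.0028  0.0807] tool z_h [ 0.572  0.002 -0.821] th 55.1
tip proj top [408.6 228.8] scene [267.8 192.1] [-0.0559 -0.0026  0.0808]
```

View pics/a2.png

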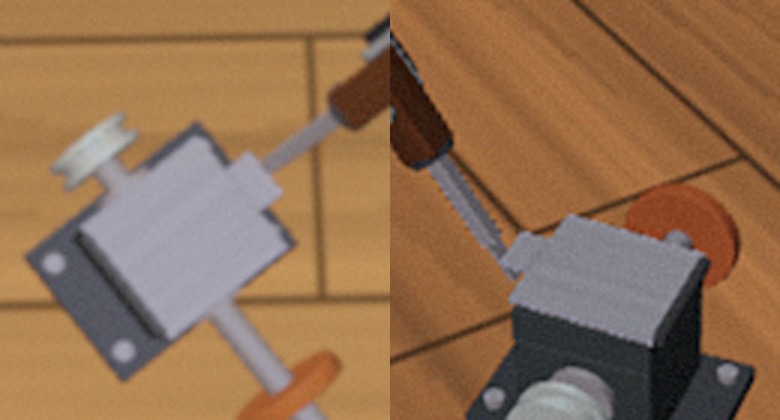

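```bash
cat > wp.py <<'E'
from g import *
def wp(phi,th,s=.017):
    t=np.radians(th);d=np.array([np.cos(t),-np.sin(t)]);n=np.array([np.sin(t),np.cos(t)]);p=np.radians(phi);h=np.array([.041,.090])
    u=np.array([-np.cos(p),np.sin(p)])
    return (h+.1*u if phi<90-th else h+(.1-s)*u-s*d)-.0015*n+s*d
if __name__=="__main__":
    t=np.radians(55);d=np.array([np.cos(t),-np.sin(t)]);n=np.array([np.sin(t),np.cos(t)]);o=None
    for phi in range(4,116,5):
        w=wp(phi,55); print(phi,w.round(4), None if o is None else np.round([(w-o)@n,(w-o)@d],4)); o=w
E
python3 wp.py
```

```text
4 [-0.0502  0.0822] None
9 [-0.0492  0.0909] [ 0.0058 -0.0065]
14 [-0.0475  0.0994] [ 0.0063 -0.006 ]
19 [-0.045   0.1078] [ 0.0068 -0.0054]
24 [-0.0418  0.1159] [ 0.0073 -0.0048]
29 [-0.0379  0.1237] [ 0.0077 -0.0042]
34 [-0.0334  0.1311] [ 0.008  -0.0035]
39 [-0.0247  0.1414] [ 0.013  -0.0034]
44 [-0.0199  0.1468] [ 0.007  -0.0017]
49 [-0.0147  0.1518] [ 0.0072 -0.0011]
54 [-0.009   0.1563] [ 0.0072 -0.0004]
59 [-0.003   0.1603] [0.0072 0.0002]
64 [0.0034 0.1637] [0.0072 0.0008]
69 [0.01   0.1666] [0.0071 0.0014]
74 [0.0169 0.1689] [0.0069 0.0021]
79 [0.0239 0.1706] [0.0067 0.0027]
84 [0.0311 0.1717] [0.0065 0.0032]
89 [0.0383 0.1721] [0.0062 0.0038]
94 [0.0456 0.1719] [0.0058 0.0043]
99 [0.0528 0.1711] [0.0054 0.0048]
104 [0.0599 0.1697] [0.005  0.0053]
109 [0.0668 0.1676] [0.0045 0.0057]
114 [0.0735 0.165 ] [0.004 0.006]
```

```bash
python3 -m creep '0.002 -0.002 0.003 0 0 0 1;0.003 -0.001 0 0 0 0 1;0 0 0 0 0 0 1'
python3 -c "
from g import *
tipto(-.0492,0,.0909,55)"
python3 -m creep '0.005 0 -0.005 0 0 0 1;0.006 0 -0.006 0 0 0 1;0 0 0 0 0 0 1'
python3 -c "
from g import *
tipto(-.0475,0,.0994,55)"; python3 look.py a3
```

```text
time_s: 8.6
eef_pos: [0.6612, -0.2445, 0.1804]
eef_rot: [-1.153, -2.303, -0.359]
ft_force: [1.4, -0.2, -2.2]
gripper_width: 0.0232
t 8.6 q [ 0.44  0.99 -0.05  0.82 -0.26  1.86  1.03] p [ 0.6612 -0.2445  0.1804] w 0.0232 F [ 1.4 -0.2 -2.2]
shift tool [ 0.0062  0.0004 -0.0074]
turn tool [-0.002  0.004 -0.   ] 0.004
tip_h [-0.0505  0.0006  0.081 ] tool z_h [ 0.57   0.002 -0.821] th 55.2
time_s: 8.9
eef_pos: [0.6599, -0.2427, 0.1975]
eef_rot: [-1.155, -2.304, -0.359]
ft_force: [0.0, -0.0, -1.6]
gripper_width: 0.023
t 8.9 q [ 0.44  0.98 -0.05  0.81 -0.26  1.88  1.02] p [ 0.6599 -0.2427  0.1975] w 0.023 F [ 0.  -0.  -1.6]
shift tool [ 0.0009  0.0005 -0.0006]
turn tool [-0.001  0.006 -0.001] 0.006
tip_h [-0.0485  0.0006  0.098 ] tool z_h [ 0.568  0.001 -0.823] th 55.4
tip proj top [408.4 231.9] scene [272.4 184.4] [-0.0481  0.0009  0.0969]
```

View pics/a3.png

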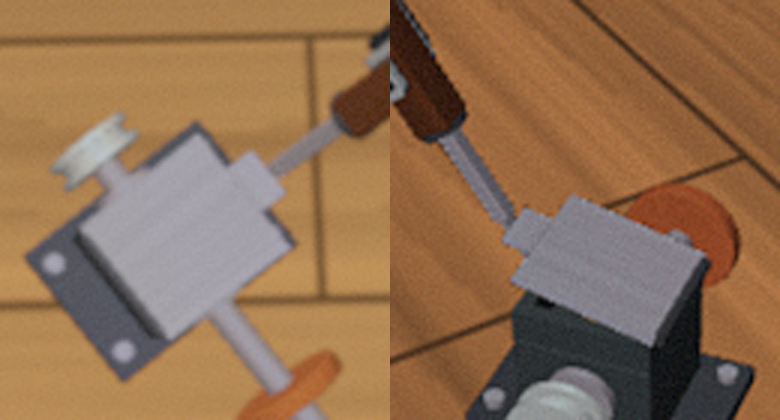

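The cover is rising: in the scene view there's now a gap below its front edge near (545,300), and the tab rests on the blade at (515,225). I'll keep lifting along the arc.

```bash
python3 -m creep '0.006 0 -0.005 0 0 0 1;0.007 0 -0.005 0 0 0 1;0.007 0 -0.004 0 0 0 1;0 0 0 0 0 0 1'
python3 -c "
from g import *
tipto(-.0379,0,.1237,55)"; python3 look.py a4
```

```text
time_s: 9.4
eef_pos: [0.6541, -0.2353, 0.2209]
eef_rot: [-1.154, -2.303, -0.358]
ft_force: [0.1, -0.1, -1.1]
gripper_width: 0.0232
t 9.4 q [ 0.43  0.95 -0.06  0.82 -0.27  1.9   1.01] p [ 0.6541 -0.2353  0.2209] w 0.0232 F [ 0.1 -0.1 -1.1]
shift tool [ 0.0016  0.0006 -0.0012]
turn tool [-0.002  0.005 -0.001] 0.005
tip_h [-0.039   0.0008  0.1215] tool z_h [ 0.57   0.002 -0.822] th 55.3
tip proj top [407.2 233.8] scene [277.  174.2] [-0.0389  0.0012  0.1203]
```

View pics/a4.png

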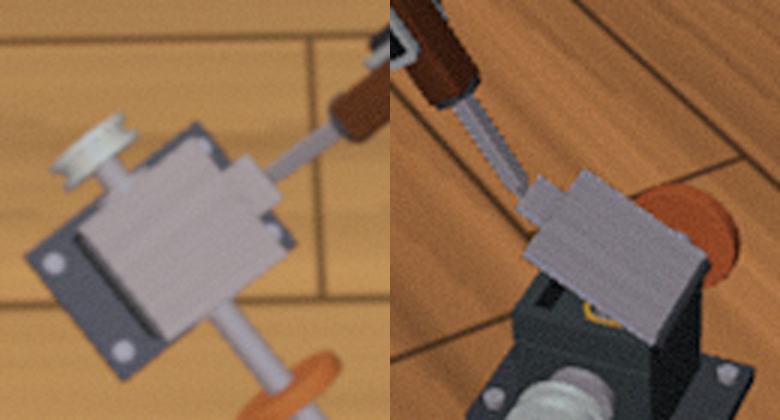

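```bash
python3 -m creep '0.007 0 -0.004 0 0 0 1;0.008 0 -0.003 0 0 0 1;0.009 0 -0.002 0 0 0 1;0.007 0 -0.001 0 0 0 1;0 0 0 0 0 0 1'
python3 -c "
from g import *
tipto(-.009,0,.1563,55)"; python3 look.py a5
```

```text
time_s: 10.0
eef_pos: [0.6408, -0.2183, 0.2474]
eef_rot: [-1.154, -2.3, -0.357]
ft_force: [0.8, -0.4, -1.3]
gripper_width: 0.0231
t 10.0 q [ 0.42  0.89 -0.06  0.87 -0.27  1.9   0.99] p [ 0.6408 -0.2183  0.2474] w 0.0231 F [ 0.8 -0.4 -1.3]
shift tool [ 0.0111  0.0011 -0.0021]
turn tool [-0.003  0.003 -0.003] 0.005
tip_h [-0.0172  0.0014  0.148 ] tool z_h [ 0.571  0.003 -0.821] th 55.2
tip proj top [400.4 240.4] scene [288.8 163.5] [-0.0175  0.0017  0.1472]
```

View pics/a5.png

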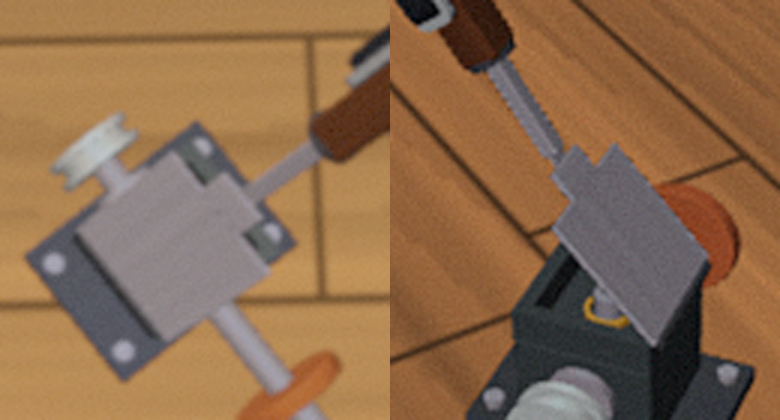

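```bash
python3 -m creep '0.007 -0.001 -0.001 0 0 0 1;0.007 0 0 0 0 0 1;0.007 0 0 0 0 0 1;0.007 0 0.001 0 0 0 1;0.006 0 0.001 0 0 0 1;0 0 0 0 0 0 1'
python3 -c "
from g import *
tipto(.0239,0,.1706,55)"; python3 look.py a6
```

```text
time_s: 10.7
eef_pos: [0.6214, -0.1945, 0.2659]
eef_rot: [-1.155, -2.298, -0.357]
ft_force: [0.5, -0.1, -1.8]
gripper_width: 0.0232
t 10.7 q [ 0.41  0.82 -0.07  0.97 -0.28  1.87  0.98] p [ 0.6214 -0.1945  0.2659] w 0.0232 F [ 0.5 -0.1 -1.8]
shift tool [0.0105 0.0024 0.0026]
turn tool [-0.004  0.002 -0.004] 0.005
tip_h [0.0136 0.0029 0.1666] tool z_h [ 0.572  0.004 -0.82 ] th 55.1
tip proj top [387.7 252.2] scene [307.  157.5] [0.0132 0.0031 0.1661]
```

View pics/a6.png

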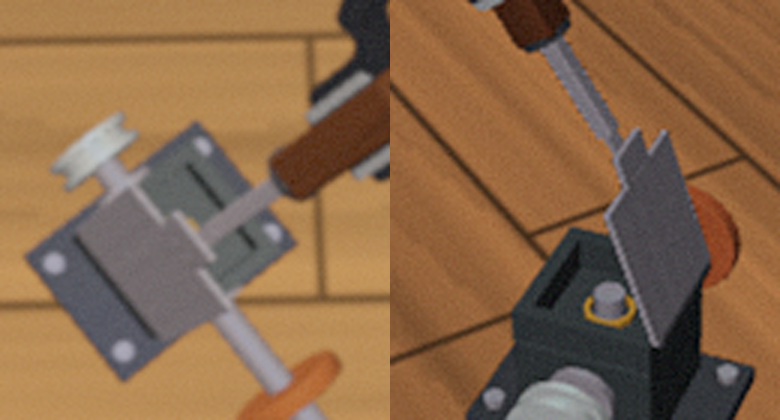

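```bash
python3 -m creep '0.007 0.001 0.002 0 0 0 1;0.007 0.001 0.003 0 0 0 1;0.006 0 0.003 0 0 0 1;0.006 0 0.004 0 0 0 1;0.006 0 0.004 0 0 0 1;0.005 0 0.004 0 0 0 1;0 0 0 0 0 0 1'
python3 -c "
from g import *
tipto(.0668,0,.1676,55)"; python3 look.py a7
```

```text
time_s: 11.5
eef_pos: [0.5958, -0.1572, 0.2699]
eef_rot: [-1.155, -2.297, -0.356]
ft_force: [0.8, 0.8, -0.7]
gripper_width: 0.023
t 11.5 q [ 0.39  0.74 -0.08  1.11 -0.28  1.8   0.96] p [ 0.5958 -0.1572  0.2699] w 0.023 F [ 0.8  0.8 -0.7]
shift tool [0.0046 0.0006 0.0071]
turn tool [-0.004  0.001 -0.005] 0.006
tip_h [0.0588 0.0011 0.1707] tool z_h [ 0.573  0.004 -0.82 ] th 55.1
tip proj top [364.  269.5] scene [333.8 162.3] [0.058  0.0012 0.1706]
```

View pics/a7.png

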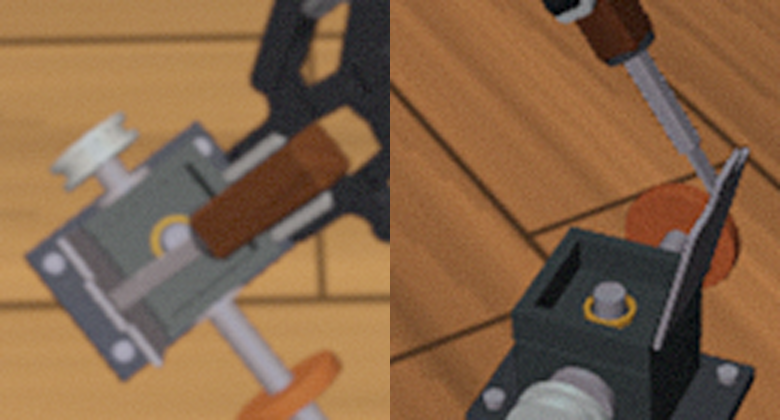

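```bash
python3 -m creep '0.004 0 0.004 0 0 0 1;0.002 0 0.003 0 0 0 1;0 0 0 0 0 0 1'
python3 -c "
from g import *
tipto(.0668,0,.1676,55)"
```

```text
time_s: 11.9
eef_pos: [0.5906, -0.1508, 0.2669]
eef_rot: [-1.157, -2.296, -0.356]
ft_force: [-0.1, -1.6, -1.8]
gripper_width: 0.0229
t 11.9 q [ 0.39  0.73 -0.09  1.14 -0.28  1.78  0.96] p [ 0.5906 -0.1508  0.2669] w 0.0229 F [-0.1 -1.6 -1.8]
shift tool [-0.0005  0.0009 -0.0001]
turn tool [-0.004  0.001 -0.006] 0.007
tip_h [0.0671 0.0014 0.1677] tool z_h [ 0.573  0.004 -0.82 ] th 55.1
```

```bash
python3 -m creep '-0.006 0 -0.01 0 0 0 1;-0.005 0 -0.01 0 -0.05 0 1;0 0 0 0 -0.1 0 1;0 0 0 0 -0.12 0 1;0 0 0 0 -0.12 0 1;0 0 0 0 -0.1 0 1;0 0 0 0 -0.05 0 1;0 0 0 0 0 0 1'
python3 -c "
from g import *
tipto(0,0,.1,90)"; python3 look.py a8
```

```text
time_s: 12.7
eef_pos: [0.6056, -0.1689, 0.2803]
eef_rot: [-1.391, -2.782, -0.025]
ft_force: [-1.2, 0.9, -1.2]
gripper_width: 0.023
t 12.7 q [ 0.22  0.43 -0.03  1.47 -0.01  1.26  0.84] p [ 0.6056 -0.1689  0.2803] w 0.023 F [-1.2  0.9 -1.2]
shift tool [ 0.0236 -0.0003  0.0601]
turn tool [ 0.    -0.035  0.001] 0.035
tip_h [-0.0214 -0.0003  0.1593] tool z_h [ 0.035 -0.    -0.999] th 88.0
tip proj top [403.8 237. ] scene [285.4 157.4] [-0.0223  0.0005  0.1587]
```

View pics/a8.png

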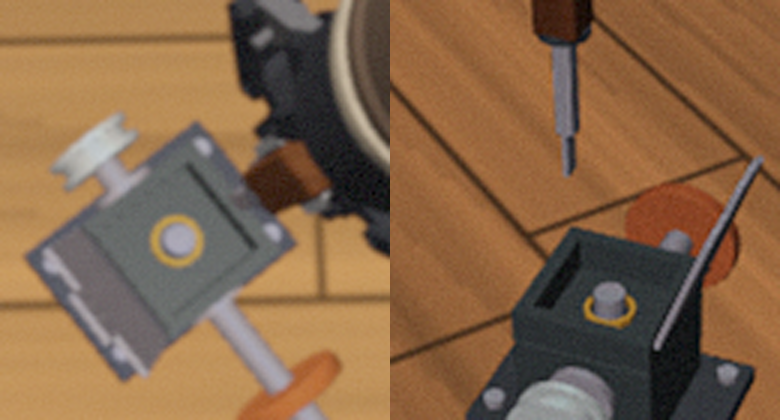

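Run:
```python
from g import *; import pickle
T,S=pickle.load(open("a8.pkl","rb"))
for f,x0,y0,w,h,n in ((T,373,238,24,24,'T'),(S,285,185,28,28,'S')):
    c=f["image"][y0:y0+h,x0:x0+w]; hsv=cv2.cvtColor(c,cv2.COLOR_RGB2HSV)
    cv2.imwrite(f"pics/p{n}.png",cv2.resize(c[:,:,::-1],None,fx=16,fy=16,interpolation=cv2.INTER_NEAREST))
    ring=((hsv[:,:,0]>12)&(hsv[:,:,0]<35)&(hsv[:,:,1]>110)).astype(np.uint8)
    pin=((hsv[:,:,2]>125)&(hsv[:,:,1]<60)).astype(np.uint8)
    for nm,m in(("ring",ring),("pin",pin)):
        k,l,st_,ce=cv2.connectedComponentsWithStats(m); i=1+np.argmax(st_[1:,4]) if k>1 else 0
        print(n,nm,st_[i],ce[i]+[x0,y0])
```

```text
T ring [ 2  4 18 17 96] [382.84375    250.27083333]
T pin [  5   6  12  12 103] [383.97087379 249.48543689]
S ring [ 4 13 18 12 76] [298.63157895 204.07894737]
S pin [ 9 10  9  6 46] [297.86956522 197.30434783]
```

View pics/pT.png

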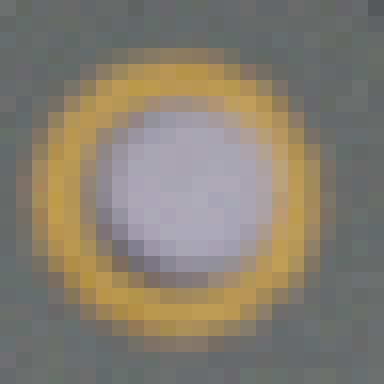

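View pics/pS.png

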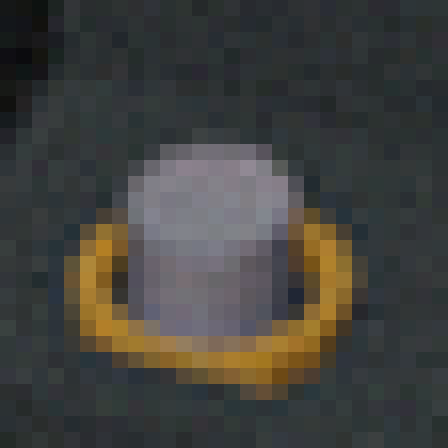

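Run:
```python
from g import *; import pickle
T,S=pickle.load(open("a8.pkl","rb"))
a=plane(T,(384.3,249.4),.085);b=plane(S,(297.8,196.9),.085);print(a,b,two(T,(384.3,249.4),S,(297.8,196.9)));print(hx(a),hx(b))
print(hx(plane(T,(382.84,250.27),.072)))
# measured tip in scene a8: crop (569,175)
print("tip scene meas",225+(569-390)/3, 100+175/3)
tipto(0,0,.1,90)
```

```text
[ 0.59069879 -0.14806746  0.085     ] [ 0.59182677 -0.15052229  0.085     ] (array([ 0.59156209, -0.14864581,  0.08593088]), np.float64(0.001174540015734935), np.float64(0.0011745400157348242))
[-7.22418949e-05 -8.18639684e-04  8.50000000e-02] [-0.00271358 -0.00025135  0.085     ]
[ 0.00051278 -0.00078519  0.072     ]
tip scene meas 284.6666666666667 158.33333333333334
t 12.8 q [ 0.22  0.43 -0.02  1.47 -0.02  1.27  0.84] p [ 0.6058 -0.1703  0.2796] w 0.0231 F [ 0.  -0.4 -0.6]
shift tool [0.0247 0.0004 0.0595]
turn tool [-0.001 -0.038 -0.001] 0.038
tip_h [-0.0223  0.0005  0.1587] tool z_h [ 0.038  0.001 -0.999] th 87.8
```

```bash
python3 -m creep '0.008 0 0 0 -0.015 0 1;0.008 0 0.01 0 -0.015 0 1;0.004 0 0.015 0 0 0 1;0 0 0.012 0 0 0 1;0 0 0 0 0 0 1;0 0 0 0 0 0 1'
python3 -c "
from g import *
tipto(-.001,-.0006,.095,90)"
```

```text
time_s: 13.4
eef_pos: [0.5932, -0.1562, 0.24]
eef_rot: [-1.412, -2.795, -0.003]
ft_force: [-0.4, 0.1, -0.8]
gripper_width: 0.0232
t 13.4 q [ 0.19  0.42 -0.03  1.59  0.01  1.14  0.8 ] p [ 0.5932 -0.1562  0.24  ] w 0.0232 F [-0.4  0.1 -0.8]
shift tool [0.0069 0.0026 0.024 ]
turn tool [-0.003 -0.01  -0.007] 0.012
tip_h [-0.0069  0.0024  0.119 ] tool z_h [ 0.01   0.003 -1.   ] th 89.4
```

```bash
python3 -m creep '0.003 0.001 0.008 -0.002 -0.006 -0.004 1;0.002 0.001 0.008 0 -0.003 0 1;0 0 0 0 0 0 1;0 0 0 0 0 0 1'
python3 -c "
from g import *
tipto(-.001,-.0006,.095,90)"; python3 look.py a9
```

```text
time_s: 13.8
eef_pos: [0.5924, -0.1512, 0.2233]
eef_rot: [1.411, 2.806, -0.001]
ft_force: [-0.0, -0.1, -0.7]
gripper_width: 0.0232
t 13.8 q [ 0.18  0.43 -0.03  1.63  0.02  1.09  0.79] p [ 0.5924 -0.1512  0.2233] w 0.0232 F [-0.  -0.1 -0.7]
shift tool [0.0026 0.0003 0.0073]
turn tool [-0.     0.001 -0.004] 0.004
tip_h [-0.0037 -0.0003  0.1023] tool z_h [-0.001  0.    -1.   ] th 89.9
tip proj top [388.  247.4] scene [296.9 188.5] [-0.0038 -0.0003  0.1024]
```

View pics/a9.png

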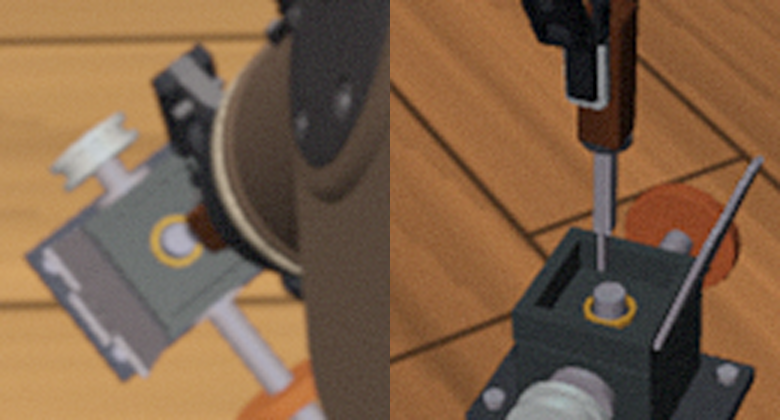

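Run:
```python
from g import *; import pickle
T,S=pickle.load(open("a9.pkl","rb"))
crop(S["image"],280,170,36,44,13,"pics/z9.png")
for z in(.100,.1024,.104): print(z,hx(plane(S,(295.5,190),z)).round(4))
```

```text
0.1 [-0.0056 -0.002   0.1   ]
0.1024 [-0.0044 -0.0047  0.1024]
0.104 [-0.0036 -0.0065  0.104 ]
```

View pics/z9.png

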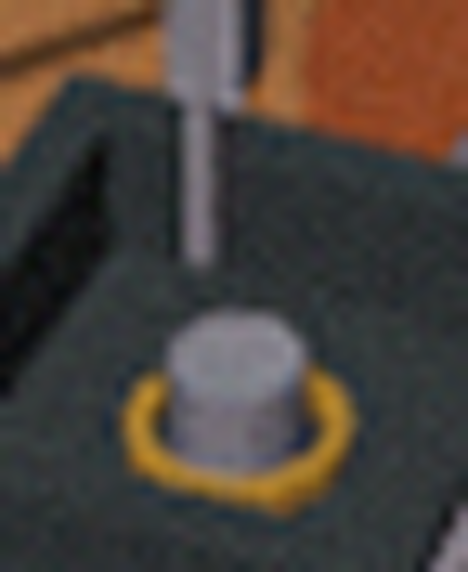

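Run:
```python
from g import *; import pickle
T,S=pickle.load(open("a9.pkl","rb"))
for x,y,z in[(-.0038,-.0053,.1024),(-.0038,-.0003,.1024),(-.0038,.0047,.1024),(-.001,-.0006,.1024),(-.001,-.0006,.085),(-.0027,-.0003,.085)]: print(x,y,z,proj(S,W(x,y,z)).round(1))
```

```text
-0.0038 -0.0053 0.1024 [295.7 190.3]
-0.0038 -0.0003 0.1024 [296.9 188.5]
-0.0038 0.0047 0.1024 [298.1 186.7]
-0.001 -0.0006 0.1024 [298.5 189. ]
-0.001 -0.0006 0.085 [298.7 197.3]
-0.0027 -0.0003 0.085 [297.8 196.9]
```

```bash
python3 -m creep '0.002 0 0.004 0 0 -0.002 1;0.001 0 0.003 0 0 0 1;0 0 0 0 0 0 1;0 0 0 0 0 0 1'
python3 -c "
from g import *
tipto(-.0012,-.0006,.0815,90)"
```

```text
time_s: 14.3
eef_pos: [0.5908, -0.1489, 0.2163]
eef_rot: [1.408, 2.806, -0.0]
ft_force: [-0.1, -0.2, -0.9]
gripper_width: 0.0234
t 14.3 q [ 0.18  0.43 -0.03  1.64  0.02  1.07  0.78] p [ 0.5908 -0.1489  0.2163] w 0.0234 F [-0.1 -0.2 -0.9]
shift tool [-0.0004  0.0002  0.0138]
turn tool [ 0.001  0.002 -0.002] 0.002
tip_h [-0.001  -0.0005  0.0953] tool z_h [-0.002 -0.001 -1.   ] th 89.9
```

```bash
python3 -m creep '0 0 0.005 0 0 0 1;0 0 0.003 0 0 0 1;0 0 0 0 0 0 1'; python3 -m creep '0 0 0 0 0 0 1';python3 -m creep '0 0 0 0 0 0 1'
python3 -c "
from g import *
tipto(-.0012,-.0006,.0815,90)"
```

```text
time_s: 14.6
eef_pos: [0.5909, -0.149, 0.2078]
eef_rot: [1.408, 2.806, -0.0]
ft_force: [0.7, 0.2, -1.3]
gripper_width: 0.023
time_s: 14.7
eef_pos: [0.5908, -0.1491, 0.2076]
eef_rot: [1.409, 2.806, -0.001]
ft_force: [-0.2, 0.0, -0.8]
gripper_width: 0.0226
time_s: 14.8
eef_pos: [0.5908, -0.1491, 0.2076]
eef_rot: [1.409, 2.806, -0.001]
ft_force: [-0.6, 0.1, -0.9]
gripper_width: 0.0231
t 14.8 q [ 0.18  0.44 -0.03  1.65  0.02  1.05  0.78] p [ 0.5908 -0.1491  0.2076] w 0.0231 F [-0.6  0.1 -0.9]
shift tool [-0.0002  0.0003  0.0051]
turn tool [ 0.     0.002 -0.002] 0.003
tip_h [-0.0012 -0.0004  0.0866] tool z_h [-0.002 -0.    -1.   ] th 89.9
```

```bash
python3 look.py b1; python3 -c "
from h import *;import pickle
T,S=pickle.load(open('b1.pkl','rb'));crop(S['image'],280,170,36,44,13,'pics/z10.png')"
```

```text
tip proj top [385.1 249.1] scene [298.6 196.5] [-0.0011 -0.0005  0.0866]
```

View pics/z10.png

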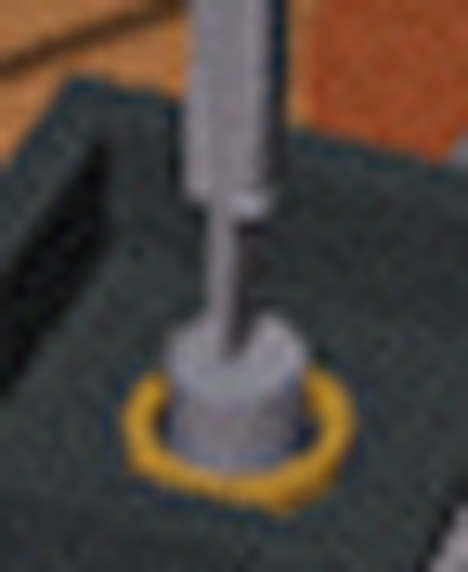

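The blade end sits over the pin top, with its near edge at about (297.5,197.3) and the pin centre at about (298,197). Centring is within about 1 mm, so I'll press now.

```bash
for i in 1 2; do python3 -m creep '0 0 0.0015 0 0 0 1'; done; python3 -m creep '0 0 0 0 0 0 1'; python3 -m creep '0 0 0.001 0 0 0 1';python3 -m creep '0 0 0.001 0 0 0 1'; python3 -m creep '0 0 0 0 0 0 1'
```

```text
time_s: 15.0
eef_pos: [0.5911, -0.1491, 0.2064]
eef_rot: [1.408, 2.806, -0.0]
ft_force: [-0.6, 0.5, -0.7]
gripper_width: 0.0232
time_s: 15.1
eef_pos: [0.5912, -0.1492, 0.205]
eef_rot: [1.408, 2.805, -0.0]
ft_force: [-0.9, 0.6, 1.7]
gripper_width: 0.0231
time_s: 15.2
eef_pos: [0.5912, -0.1491, 0.2051]
eef_rot: [1.408, 2.805, -0.0]
ft_force: [-0.9, -0.0, 1.6]
gripper_width: 0.0236
time_s: 15.3
eef_pos: [0.5912, -0.1491, 0.2043]
eef_rot: [1.408, 2.805, -0.0]
ft_force: [-1.3, 1.0, 2.0]
gripper_width: 0.0231
time_s: 15.4
eef_pos: [0.5912, -0.1492, 0.2034]
eef_rot: [1.408, 2.805, 0.0]
ft_force: [-1.2, -0.3, 2.2]
gripper_width: 0.0228
time_s: 15.5
eef_pos: [0.5912, -0.1492, 0.2035]
eef_rot: [1.408, 2.805, 0.0]
ft_force: [-1.5, -0.3, 2.4]
gripper_width: 0.0234
```

```bash
python3 -m creep '0 0 0.001 0 0 0 1'; python3 -m creep '0 0 0.0005 0 0 0 1'; for i in 1 2 3; do python3 -m creep '0 0 0 0 0 0 1';done; python3 -c "
from g import *
tipto(-.0012,-.0006,.0815,90)"
```

```text
time_s: 15.6
eef_pos: [0.5912, -0.1492, 0.2026]
eef_rot: [1.408, 2.805, 0.0]
ft_force: [-1.4, 0.5, 2.8]
gripper_width: 0.0233
time_s: 15.7
eef_pos: [0.5912, -0.1492, 0.2022]
eef_rot: [1.408, 2.805, 0.0]
ft_force: [-0.7, -0.2, 3.7]
gripper_width: 0.0233
time_s: 15.8
eef_pos: [0.5912, -0.1492, 0.2022]
eef_rot: [1.408, 2.805, 0.0]
ft_force: [-1.7, -0.3, 2.7]
gripper_width: 0.0229
time_s: 15.9
eef_pos: [0.5912, -0.1492, 0.2023]
eef_rot: [1.408, 2.805, 0.0]
ft_force: [-1.4, 0.4, 2.5]
gripper_width: 0.0232
time_s: 16.0
eef_pos: [0.5912, -0.1492, 0.2024]
eef_rot: [1.408, 2.805, 0.0]
ft_force: [-2.3, 0.3, 3.8]
gripper_width: 0.0231
t 16.0 q [ 0.18  0.44 -0.03  1.66  0.02  1.04  0.78] p [ 0.5912 -0.1492  0.2024] w 0.0231 F [-2.3  0.3  3.8]
shift tool [ 0.      0.     -0.0001]
turn tool [ 0.002  0.003 -0.002] 0.004
tip_h [-0.0016 -0.0008  0.0814] tool z_h [-0.003 -0.002 -1.   ] th 89.8
```

```bash
python3 -m creep '0 0 0.0006 0 0 0 1'; python3 look.py b2; python3 -c "
from h import *;import pickle
from cell import robot
T,S=pickle.load(open('b2.pkl','rb'));cv2.imwrite('pics/s2.png',S['image'][:,:,::-1]);crop(S['image'],280,170,36,44,13,'pics/z11.png');s=robot.sense();print(s['eef_pos'],s['ft_force'],s['time_s'])"
```

```text
time_s: 16.1
eef_pos: [0.5912, -0.1492, 0.2018]
eef_rot: [1.408, 2.805, 0.0]
ft_force: [-1.7, -0.3, 3.9]
gripper_width: 0.0235
tip proj top [384.6 249.1] scene [298.4 199.2] [-0.0016 -0.0007  0.0807]
[ 0.59119386 -0.14917946  0.20171162] [-1.79807331  0.15430704  3.71085242] 16.2
```

View pics/z11.png

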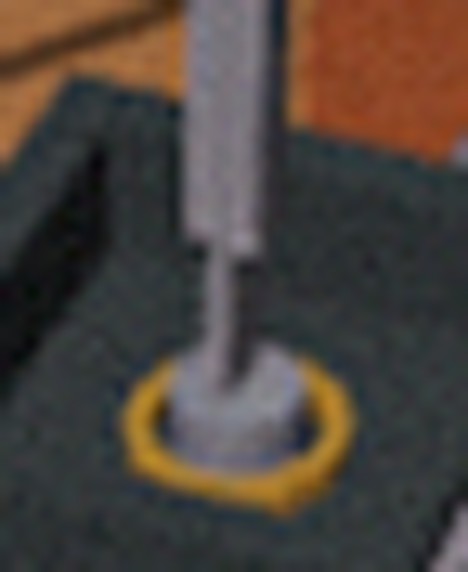

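View pics/s2.png

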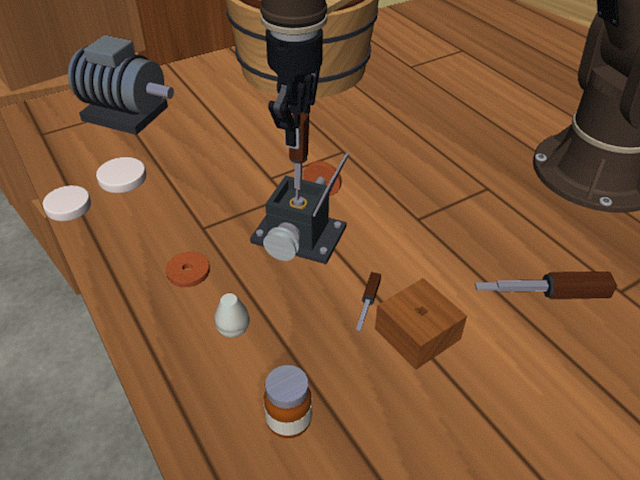

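The pin top has dropped about 30 crop px (about 4 mm) with the blade on it. The cover stays open at (330,185), and jar, blank and spare wheel are in place.

```bash
python3 -c "
from cell import robot
print(robot.hand_in()); s=robot.sense(); print(s['eef_pos'],s['ft_force'],s['gripper_width'],s['time_s'])"
```

```text
the job is handed in; nothing more can be done
None
the job is handed in; nothing more can be done
```

I took the middle-sized rod from its stand and levered the cover open with the blade, leaving it about 20° past upright. I then stood the rod upright on the plunger and handed the job in at about 16.2 s, still gripping and pressing.

**Press depth:** the last reading before hand-in was about 4.7 N on the plunger once the rod's weight is allowed for. The arm's height gave about 3.8 mm from first contact, against a half-way point of 3.5 mm. If the plunger top was at its stated 85 mm, the height gives 4.3 mm instead. The force readings carry about 0.5–1 N of noise.

**Position on the plunger:** the blade was centred to within about 1–2 mm; the two cameras differ by about 2.6 mm on where the pin is. The rod was within 0.3° of upright, and there was a steady side force of about 1.8 N on the wrist.

**Surroundings:** the last picture shows the cover staying open and the jar, stone blank and spare wheel where they started. The small and large look-alike rods, which were free-standing, had both fallen by my second set of pictures. I took it that they toppled by themselves, but did not see it happen; I did not go back to them.

I got no reading after the hand-in, so the second of holding afterwards is unchecked.

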